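# Put the toppled pieces away standing up and pin the drawer shut

### The job

Stand every toppled chess piece that lies on the counter upright on the floor of the half-open drawer, in front of its two red cups, slide the drawer fully home, and lock it with both steel pins: one in each side, pushed down through the drawer's brass tab and the runner below until its shoulder sits on the tab. Leave the bell, the loose cups, the pawn and the eraser where they are.

Things in the scene. Friction and masses are not known exactly. Their poses are not given: they have to be found in the camera images.
- bishop: Brass bishop, toppled chess piece. Origin: centre of its underside; z axis points to the head. Six-sided foot, 36 mm across the flats, 13 mm high; round shaft 19 mm across from 18 to 55 mm up (grip here); a collar 26 mm across and a slim mitre head, 89 mm tall in all, about 220 g. Weighted base, centre of mass 15-25 mm up: let go leaning up to 25 degrees, it rocks upright.
- rook: Dark wooden rook, toppled chess piece. Origin: centre of its underside; z axis points to the head. Six-sided foot, 36 mm across the flats, 13 mm high; round shaft 19 mm across from 18 to 55 mm up (grip here); a round tower head 27 mm across with notches, 81 mm tall in all, about 140 g. Weighted base, centre of mass 15-25 mm up: let go leaning up to 25 degrees, it rocks upright.
- queen: Brown wooden queen, toppled chess piece. Origin: centre of its underside; z axis points to the head. Six-sided foot, 36 mm across the flats, 13 mm high; round shaft 19 mm across from 18 to 55 mm up (grip here); a collar 26 mm across, a flared head with a button, 91 mm tall in all, about 160 g. Weighted base, centre of mass 15-25 mm up: let go leaning up to 25 degrees, it rocks upright.
- knight: Boxwood knight, toppled chess piece. Origin: centre of its underside; z axis points to the head. Six-sided foot, 36 mm across the flats, 13 mm high; round shaft 19 mm across from 18 to 55 mm up (grip here); a collar 26 mm across and a horse's head 18 mm thick, 94 mm tall in all, about 140 g. Weighted base, centre of mass 15-25 mm up: let go leaning up to 25 degrees, it rocks upright.
- pin1: A steel lock pin, upright in the pin block at the start. Origin: centre of its lower tip, z up to the knob. Chamfered shank 10 mm across, 38 mm long up to the shoulder; collar 24 mm across at 38-42 mm; round knob 20 mm across at 42-66 mm, to hold it by. Both pins are alike and fit either side.
- pin2: The other steel lock pin, upright in the pin block at the start. Origin: centre of its lower tip, z up to the knob. Chamfered shank 10 mm across, 38 mm long up to the shoulder; collar 24 mm across at 38-42 mm; round knob 20 mm across at 42-66 mm, to hold it by. Both pins are alike and fit either side.
- drawer (a joint): The pine drawer's slide in m: 0 = fully home against its stop, grows as the drawer is pulled out towards the robot (up to 0.2). It slides with about 2 N of friction and stays where it is left. It can be moved by pinching the front panel from above or by pushing the panel.
- drawer_floor (a point): Point on the drawer's inner floor (12 mm above the counter), moving with it: middle of the width, 80 mm behind the front panel's inner face. x into the drawer (closing direction), y left, z up. Free floor: x -80 to +80, y -97 to +97 mm. Side walls 8 mm thick, 33 mm above the floor. Two red cups, 68 mm across, 65 high, fixed in the drawer at x +115, y +50 and -50 mm.
- front_edge (a point): Middle of the top edge of the drawer's front panel, 64 mm above the counter; moves with the drawer, axes as drawer_floor. The panel is 16 mm thick (8 mm either way in x) and 340 mm wide; no knob.
- tab_hole_left (a point): Mouth, 43 mm above the counter, of the 13 mm hole in the 6 mm brass tab behind the left (+y) end of the drawer's front panel, 32 mm behind the panel's inner face and sliding over the runner. Moves with the drawer; axes as drawer_floor.
- runner_hole_left (a point): Mouth, 36 mm above the counter, of the 14 mm hole, open down to the counter, in the fixed left runner; axes as drawer_floor. With the drawer fully home the tab's hole lies right over it, 7 mm higher. A pin fully in has its shoulder on the tab, its tip 31 mm below this point.
- pin_block: Dark wooden block, 130 x 50 x 44 mm, fixed on the counter; origin at the centre of its underside, x along its length. Two through holes of 14 mm, 32 mm either side of the middle along x, hold the pins upright with their shoulders on the block's top.
- tab_hole_right (a point): Mouth, 43 mm above the counter, of the 13 mm hole in the 6 mm brass tab behind the right (-y) end of the drawer's front panel, 32 mm behind the panel's inner face and sliding over the runner. Moves with the drawer; axes as drawer_floor.
- runner_hole_right (a point): Mouth, 36 mm above the counter, of the 14 mm hole, open down to the counter, in the fixed right runner; axes as drawer_floor. With the drawer fully home the tab's hole lies right over it, 7 mm higher. A pin fully in has its shoulder on the tab, its tip 31 mm below this point.
- bell: Chrome counter bell, 64 mm across, 44 mm high. Bystander: leave alone.
- cup_a: Red plastic captured-piece cup standing on the counter, 68 mm across, 65 mm high. Bystander.
- cup_b: Another such red cup on the counter. Bystander.
- pawn: Boxwood pawn, 52 mm tall, standing on the counter (not toppled). Bystander.
- eraser: White eraser, 42 x 20 x 12 mm, lying among the pieces. Bystander.
Not all that is in view belongs to the job. Leave any pink look-alike of the bishop alone.

How it is judged (in metres and radians):
At the end, for the whole second after the job is handed in: All formerly toppled pieces stand upright (0.15 rad) and still on the drawer floor in front of the cups; drawer home within 4 mm; one pin in each side through tab and runner, shoulder within 3 mm of the tab, within 5 mm of the hole's axis, upright within 0.12 rad (angle between each of bishop, rook, queen, knight's own z axis and vertical below 0.15 rad and x of bishop in the frame of drawer_floor between -0.075 and 0.09 m and y of bishop in the frame of drawer_floor between -0.09 and 0.09 m and z of bishop in the frame of drawer_floor between -0.004 and 0.006 m and linear speed of each of bishop, rook, queen, knight below 0.02 m/s and x of rook in the frame of drawer_floor between -0.075 and 0.09 m and y of rook in the frame of drawer_floor between -0.09 and 0.09 m and z of rook in the frame of drawer_floor between -0.004 and 0.006 m and x of queen in the frame of drawer_floor between -0.075 and 0.09 m and y of queen in the frame of drawer_floor between -0.09 and 0.09 m and z of queen in the frame of drawer_floor between -0.004 and 0.006 m and x of knight in the frame of drawer_floor between -0.075 and 0.09 m and y of knight in the frame of drawer_floor between -0.09 and 0.09 m and z of knight in the frame of drawer_floor between -0.004 and 0.006 m and value of joint drawer below 0.004 m and ((horizontal distance between pin1 and runner_hole_left below 0.005 m and z of pin1 in the frame of runner_hole_left below -0.028 m and angle between each of pin1, pin2's own z axis and vertical below 0.12 rad and linear speed of each of pin1, pin2 below 0.02 m/s and horizontal distance between pin2 and runner_hole_right below 0.005 m and z of pin2 in the frame of runner_hole_right below -0.028 m) or (horizontal distance between pin1 and runner_hole_right below 0.005 m and z of pin1 in the frame of runner_hole_right below -0.028 m and angle between each of pin1, pin2's own z axis and vertical below 0.12 rad and linear speed of each of pin1, pin2 below 0.02 m/s and horizontal distance between pin2 and runner_hole_left below 0.005 m and z of pin2 in the frame of runner_hole_left below -0.028 m))); the robot touches nothing.
It fails at once if the bell, a loose cup, the pawn or the eraser is pushed more than 5 cm from its place (distance of any of bell, cup_a, cup_b, pawn, eraser from where it was at the start of the episode above 0.05 m).
Of bishop, rook, queen, knight only 2 to 3 are there at a start; the rules pass over those that are not, and their reading is None.
At some moment in a run one of bishop, rook, queen, knight may be knocked a few centimetres aside while the robot is not near it.
It also fails if it takes over 210 s, if anything falls off the work surface, if the arm or the gripper's body presses on something with over 40 N, if the wrist force passes 120 N, or if a joint passes its speed limit or range.

### The arm

A 6-joint arm with a two-finger parallel gripper is mounted at the origin on the work surface. World frame = base frame: x ahead of the robot, y to its left, z up, the work surface at z = 0. Lengths are in mm, angles in rad, forces in N, time in s.
With the tool pointing down it reaches from about 350 to 775 mm from the base axis. Payload 7.3 kg.
Tool frame: the origin (TCP) lies on the centre line of the jaws, within the pads' length; the fingertips stand 14 mm ahead of it and the grasp point (between the pads) lies 5 mm behind it; z points along the fingers, y is the line along which they close (so a half turn about z gives the same grasp; the last joint's range is limited). The gripper opens to 92 mm and grips with 3 to 60 N. Pads are 19 mm wide; open, the fingers measure 130 mm over their backs; the gripper's body (75 mm by 190 mm) begins 47 mm behind the grasp point.
Start: joints at [1.174, 0.342, 1.524, -0, 1.275, -0.146], TCP at [130.277, 508.597, 240.741] pointing down, gripper open.
Joint ranges: [-2.53, 2.53], [-0.77, 2.02], [0.04, 2.7], [-1, 4.14], [0.28, 2.66], [-3.11, 3.11]. Speed limits (rad/s): [2.57, 2.57, 3.14, 3.14, 3.14, 3.14].

### API

Orientations are given as [roll, pitch, yaw] about the fixed x, y, z axes, in that order (R = Rz(yaw) Ry(pitch) Rx(roll)).
In Python, from plant import get_obs, capture, bot, spot_in, trace, pinpoint gives the robot as it stands.
- The arm moves only by the tool play_rows, never from a script. Its argument "rows" is a list of rows, each a list of 2 entries, a list of its own where there are three numbers: the shift along the world's x, y, z in units of 3 cm (1.0 is 3 cm), then the turn, a rotation vector about the world's x, y, z in units of 8 degrees (1.0 is 8 degrees). A call has 1 to 12 rows; each row shifts and turns the commanded pose from where the row before left it; what a row does not reach is not made up. A row lasts 1/8 s, in which the tool goes at most 62.5 mm and 10.7 degrees, less where a joint would pass 70% of its speed; a pose out of reach is approached as far as the arm can. A call with a number of a shift or a turn outside -1 to 1 is refused whole. A call with a gripper value outside its range is refused whole. "hand" is the opening, from -1 (shut) to 1 (fully open), set as the call begins (left out, the last holds). The fingers move at their own pace and stop on an object; the grip force is fixed at half the most. Time passes only in rows, so rows that do not move let the fingers close. It gives the time, the measured TCP pose, the force, the opening and the grip force at its end, in the units of the state.
- get_obs(): the state, without advancing time (a new reading comes with each control period).
- capture(name): name is "scene" or "top"; returns a dict with "frame" (384x512x3 uint8, red, green, blue), "fov_y" (degrees; the focal length in pixels is half the picture's height over the tangent of half this angle, whatever the lens; pixels are square), "cx", "cy" (the principal point, pixels), "rvec" (rotation vector, rad) and "tvec" (3), from world to camera coordinates, as OpenCV has them. Camera axes: x right, y down, z forward; pixel columns grow to the right and rows downward; lengths in mm; the calibration is good to about 2 mm. A picture is of the moment at which its call begins. There is no depth.
- bot.close_job(): hands the job in; it is judged then, once.
Trained networks look in the newest picture that a camera, given by its name, has taken for a name from the list of things; names that differ only in an ending like _2 or _b are one class to them, and where a whole thing is asked for, a point or a joint stands for the part that bears it (a point fixed in the world has none). Each returns a list of dicts, best first, with "p" (0 to 1); they miss things now and then, are a little off and sometimes report something else, mostly with a low value. They report only what shows in the picture. A call takes as long as a camera call. They do not tell look-alikes from the thing itself.
- spot_in(query, camera): "at" ([row, column] in pixels, amid what is visible of it).
- trace(query, camera): "mask" (384x512 bool, what is visible of it) and "at" ([row, column] in pixels, amid what is visible of it).
- pinpoint(query, camera): "at" ([row, column] in pixels: a listed point, or the origin of a listed thing).
The state is a dict: "time": time; "joint_positions": joint angles; "dq": joint speeds; "tau": joint torques, N m; "tool_pos": TCP position; "tcp_rot": TCP orientation; "contact_force": force on the tool from outside, world axes, zero at the start; "moment": the same for the moment, N m; "grip_width": finger opening in mm; "finger_force": force on a finger pad.
Only numpy, scipy, OpenCV 4.12 (cv2) and the standard library are available. Lean on these libraries where they do the work, as an engineer would, in place of code of your own. Each camera call takes 0.05 s, during which the arm holds its last target. There are 200 camera calls.

## Working session

There is one attempt and no reset: what is moved stays moved. The work goes in short steps, Python scripts to look and compute and a tool call to move; the robot and the scene stay as the last step left them, time stands still between calls to the robot, and variables do not carry over. Pictures are saved under pics/ and viewed, at most 16 in all, crops included, and the job is handed in when it is done.

Besides the shell and the picture viewer there is one more tool, called after "Call:" by a JSON object that holds its "op" and its "data". play_rows: Moves the arm, as the interface text tells. Shifts and turns lie within -1 to 1; 1 stands for 3 cm of shift or 8 degrees of turn. Its arguments: {"type":"object","properties":{"rows":{"type":"array"},"hand":{"type":"number"}},"required":["rows"]}

```bash
mkdir -p pics; ls; cat > h.py <<'E'
import numpy as np, cv2
from plant import get_obs, capture, bot, spot_in, trace, pinpoint
def cam(n):
    c=capture(n); h=c["frame"].shape[0]; f=h/2/np.tan(np.radians(c["fov_y"])/2)
    c["K"]=np.array([[f,0,c["cx"]],[0,f,c["cy"]],[0,0,1]]); c["R"]=cv2.Rodrigues(np.array(c["rvec"],float))[0]; c["t"]=np.array(c["tvec"],float).ravel(); return c
def unproj(c,rc,z):
    d=c["R"].T@np.linalg.inv(c["K"])@np.array([rc[1],rc[0],1.]); o=-c["R"].T@c["t"]
    return o+d*(z-o[2])/d[2]
def proj(c,p):
    q=c["K"]@(c["R"]@np.array(p,float)+c["t"]); return np.array([q[1],q[0]])/q[2]
def tri(c1,a,c2,b):
    P=[c["K"]@np.c_[c["R"],c["t"]] for c in(c1,c2)]
    X=cv2.triangulatePoints(P[0],P[1],np.array(a[::-1],float),np.array(b[::-1],float)).ravel(); return X[:3]/X[3]
def save(c,n,box=None,s=1):
    im=c["frame"][:,:,::-1]
    if box: im=im[box[0]:box[1],box[2]:box[3]]
    cv2.imwrite("pics/"+n,cv2.resize(im,None,fx=s,fy=s,interpolation=cv2.INTER_CUBIC))
E
python3 - <<'E'
from h import *
np.set_printoptions(precision=1,suppress=True)
for n in("scene","top"):
    c=cam(n); save(c,n+"0.png",None,1.55); print(n,-c["R"].T@c["t"],c["fov_y"],c["lens"] if "lens" in c else c.keys())
    for q in["bishop","rook","queen","knight","pin1","drawer_floor","front_edge","tab_hole_left","tab_hole_right","runner_hole_left","runner_hole_right","pin_block","bell","cup_a","pawn","eraser"]:
        z={"drawer_floor":12,"front_edge":64,"tab_hole_left":43,"tab_hole_right":43,"runner_hole_left":36,"runner_hole_right":36,"pin1":6,"bishop":15,"rook":15,"queen":15,"knight":15}.get(q,0)
        print(q,[(round(d["p"],2),np.round(d["at"]).tolist(),unproj(c,d["at"],z)[:2]) for d in pinpoint(q,n)[:4]])
E
```

```text
pics
scene [1329.1 -141.9 1409.3] 44.79912870921639 dict_keys(['frame', 'fov_y', 'cx', 'cy', 'rvec', 'tvec', 'K', 'R', 't'])
bishop [(0.73, [188.0, 167.0], array([ 460.9, -299.6])), (0.71, [229.0, 184.0], array([ 628.3, -257.8])), (0.66, [181.0, 228.0], array([474.2, -86.2])), (0.56, [231.0, 230.0], array([ 667.7, -112.5]))]
rook []
queen []
knight [(0.68, [200.0, 215.0], array([ 543.1, -142.1])), (0.27, [165.0, 378.0], array([519. , 451.2]))]
pin1 [(0.59, [194.0, 122.0], array([ 445. , -456.6])), (0.43, [210.0, 125.0], array([ 511.8, -450.1]))]
drawer_floor [(0.56, [182.0, 312.0], array([539.5, 201.6]))]
front_edge [(0.56, [154.0, 312.0], array([457.5, 219.9]))]
tab_hole_left [(0.94, [162.0, 347.0], array([502.2, 334.1])), (0.25, [193.0, 117.0], array([ 461.1, -463.8]))]
tab_hole_right []
runner_hole_left [(0.58, [189.0, 355.0], array([608.2, 333.3]))]
runner_hole_right [(0.74, [198.0, 278.0], array([588.9,  66.4]))]
pin_block [(0.71, [204.0, 125.0], array([ 485.4, -448.7])), (0.46, [202.0, 213.0], array([ 538.1, -151. ]))]
bell [(0.75, [268.0, 198.0], array([ 767.9, -233. ])), (0.7
[... 906 characters left out ...]
unner_hole_left [(0.85, [184.0, 142.0], array([596.9, 328. ]))]
runner_hole_right [(0.68, [221.0, 234.0], array([489. ,  75.9])), (0.61, [143.0, 410.0], array([ 693.9, -420. ])), (0.58, [186.0, 234.0], array([586.8,  73.6]))]
pin_block [(0.96, [218.0, 420.0], array([ 484.5, -448.4])), (0.63, [120.0, 343.0], array([ 772.2, -243.7]))]
bell [(0.74, [186.0, 235.0], array([588.9,  70.6])), (0.65, [121.0, 340.0], array([ 771.8, -236.2]))]
cup_a [(0.88, [141.0, 412.0], array([ 706.4, -439.4])), (0.85, [121.0, 302.0], array([ 774. , -124.3]))]
pawn [(0.66, [212.0, 102.0], array([526.8, 451.6]))]
eraser [(0.69, [196.0, 312.0], array([ 555.7, -145.8])), (0.68, [182.0, 327.0], array([ 594.3, -190.5]))]
```

View pics/top0.png

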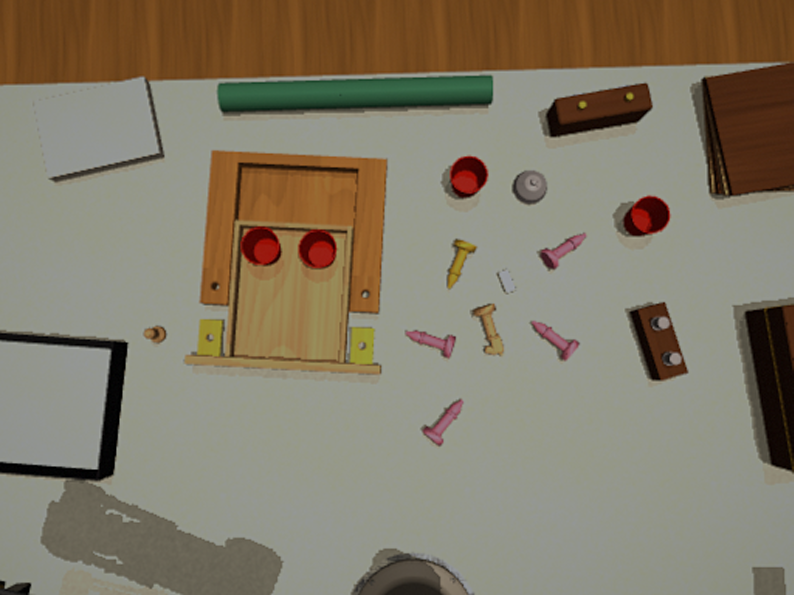

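View pics/scene0.png

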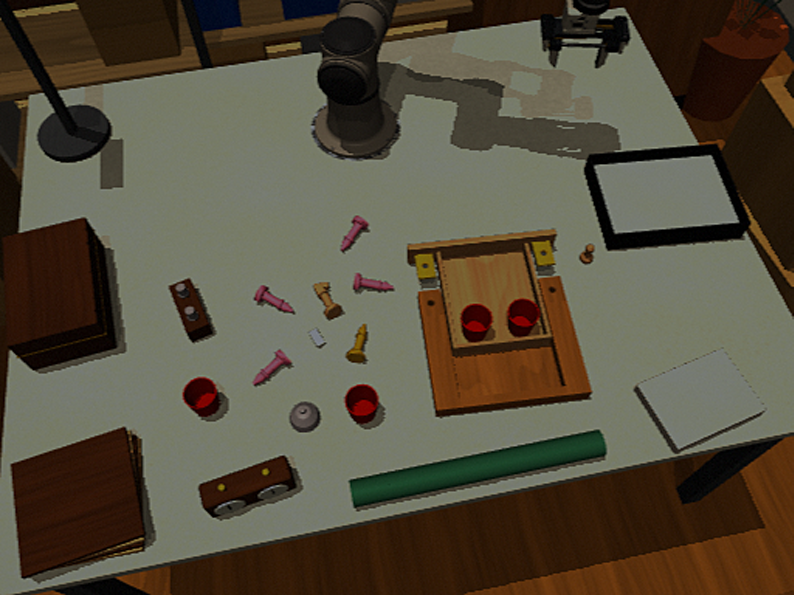

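```bash
python3 - <<'E'
import cv2
a=cv2.imread("pics/top0.png")[205:385,400:620]
cv2.imwrite("pics/crop0.png",cv2.resize(a,None,fx=3.3,fy=3.3,interpolation=cv2.INTER_CUBIC))
E
```

```text
(no output)
```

View pics/crop0.png

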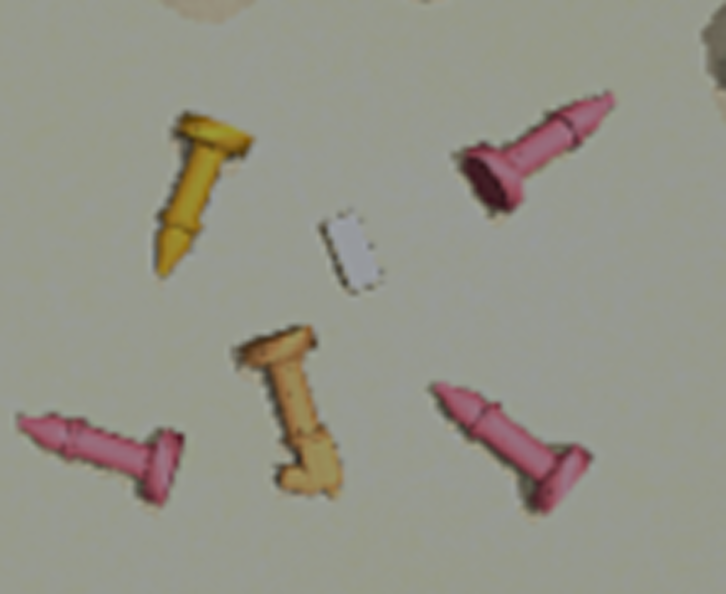

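The top picture (native pixels) shows these candidates:
- **Brass bishop:** foot (158,301), head (180,290).
- **Boxwood knight:** foot (200,313), head (225,320).
- **Pink look-alikes:** (169,356), (224,291), (227,372) and about (275,282), all to be left alone.

The rook and queen are absent. The crop confirms brass and boxwood. The pins are at about (208,426) and (230,433), and the drawer is about 95 mm open. Next I'll measure more precisely.

```bash
cat >> h.py <<'E'
def axis(m,c,z,foot_rc):
    """mask -> world axis at height z: centre, foot end, head end"""
    r,cc=np.nonzero(m); P=np.array([unproj(c,(a,b),z)[:2] for a,b in zip(r,cc)])
    mu=P.mean(0); u=np.linalg.svd(P-mu,full_matrices=False)[2][0]
    F=unproj(c,foot_rc,z)[:2]
    if (F-mu)@u>0:u=-u
    s=(P-mu)@u; return mu,u,np.percentile(s,[1,99])
E
python3 - <<'E'
from h import *
np.set_printoptions(precision=1,suppress=True)
C={n:cam(n) for n in("top","scene")}
for n,c in C.items():
  for q,foots in(("bishop",{"top":(158,301),"scene":(231,230)}),("knight",{"top":(200,313),"scene":(200,215)})):
    for d in trace(q,n):
      if np.hypot(*(np.array(d["at"])-foots[n]))<25:
        mu,u,s=axis(d["mask"],c,15,foots[n]); print(n,q,round(d["p"],2),d["at"],d["mask"].sum(),mu,"yaw",np.degrees(np.arctan2(u[1],u[0])),s, "ends",mu+u*s[0],mu+u*s[1])
def best(q,n): return [(round(d["p"],2),np.round(d["at"],1).tolist()) for d in pinpoint(q,n)[:3]]
for q in("drawer_floor","front_edge","tab_hole_left","tab_hole_right","runner_hole_left","runner_hole_right","pin1"):
    print(q,best(q,"top"),best(q,"scene"))
o=get_obs(); print(o["tool_pos"],np.round(o["tcp_rot"],3),o["grip_width"],o["time"])
# sub-pixel dark holes / pin knobs, top image
g=C["top"]["frame"]; save(C["top"],"topcrop.png",(135,250,110,270),5)
save(C["top"],"pincrop.png",(185,255,395,450),8)
E
```

```text
top bishop 0.53 [164.7, 294.2] 219 [ 635.4 -101.7] yaw 157.26546187415653 [-35.6  46.7] ends [ 668.2 -115.4] [592.3 -83.6]
top knight 0.86 [208.6, 314.6] 304 [ 509.  -153.3] yaw -168.0877524779533 [-43.3  45.4] ends [ 551.4 -144.3] [ 464.5 -162.7]
scene bishop 0.5 [224.4, 232.9] 164 [ 637.2 -102.6] yaw 154.23633725648756 [-36.2  48.7] ends [ 669.8 -118.3] [593.3 -81.4]
scene knight 0.74 [192.5, 211.3] 203 [ 512.2 -151.1] yaw -165.8877687492439 [-45.1  47.9] ends [ 556.  -140.1] [ 465.8 -162.8]
drawer_floor [(0.93, [201.5, 184.6])] [(0.89, [182.2, 312.6])]
front_edge [(0.69, [236.3, 181.9]), (0.57, [140.0, 409.8])] [(0.85, [156.1, 310.3])]
tab_hole_left [] []
tab_hole_right [(0.78, [221.1, 233.9])] [(0.86, [169.8, 273.3])]
runner_hole_left [(0.95, [182.5, 137.1])] [(0.72, [186.2, 357.7]), (0.22, [202.4, 213.7])]
runner_hole_right [(0.63, [187.1, 234.2])] [(0.7, [183.5, 315.2]), (0.56, [194.7, 276.1])]
pin1 [(0.66, [141.7, 412.4]), (0.58, [233.8, 427.3]), (0.41, [209.2, 415.7])] [(0.6, [206.3, 127.4]), (0.49, [194.3, 121.3]), (0.47, [198.1, 276.2])]
[130.3 508.6 240.7] [ 3.1 -0.   2.9] 92.01579739188612 2.7
```

View pics/topcrop.png

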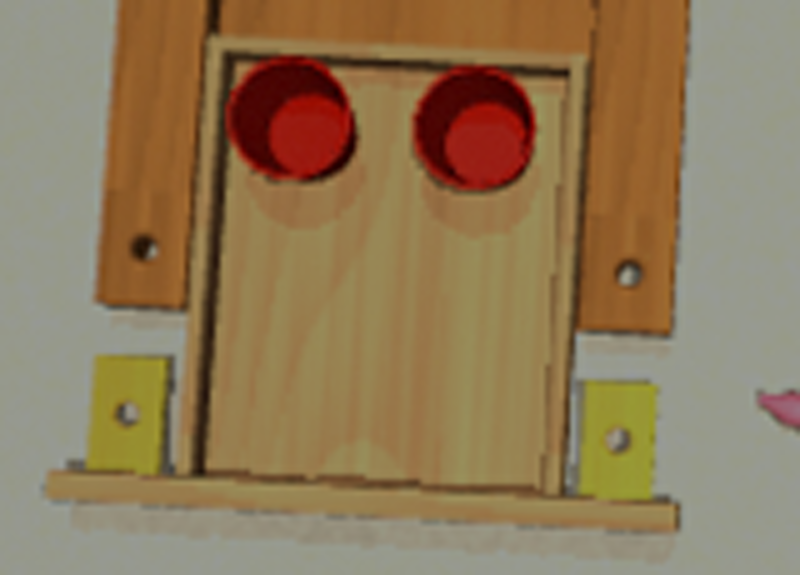

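The crop shows the runner holes at native (184,139) and (189,235), and the tab holes at (217,135) and (222,233). The drawer floor in front of the cups is clear.

```bash
python3 - <<'E'
from h import *
np.set_printoptions(precision=1,suppress=True)
c=cam("top")
f=lambda x,y:(135+(y+.5)/5-.5,110+(x+.5)/5-.5)
RL,RR,TL,TR=[unproj(c,f(*p),z)[:2] for p,z in(((145,248),36),((629,273),36),((127,412),43),((619,439),43))]
print(RL,RR,TL,TR)
for a,b in((RL,RR),(TL,TR)): print("yaw",np.degrees(np.arctan2(*(a-b)[::-1]))-90,np.linalg.norm(a-b))
yaw=np.arctan2(*((RL-RR)+(TL-TR))[::-1])-np.pi/2
ex=np.array([np.cos(yaw),np.sin(yaw)]);ey=np.array([-ex[1],ex[0]])
print("yaw",np.degrees(yaw),"open",(RL-TL)@ex,(RR-TR)@ex, "lat",(RL-TL)@ey,(RR-TR)@ey)
fl=(TL+TR)/2+48*ex; fe=(TL+TR)/2-40*ex
print("floor",fl,"edge",fe, unproj(c,(201.5,184.6),12)[:2],unproj(c,(236.3,181.9),64)[:2])
for x,y in((30,33),(30,-33)): print("target",fl+ex*x+ey*y)
E
```

```text
[598.  337.5] [577.2  69.1] [507.  345.5] [485.6  76.2]
yaw -4.428451542666778 269.1534359013351
yaw -4.547363692153482 270.1728009082719
yaw -4.4880199936671294 open 91.36434835143534 91.92400738761405 lat -0.8827347810133022 0.13663077476319074
floor [544.1 207.1] edge [456.4 214. ] [548.5 214.2] [451.4 213.6]
target [576.6 237.6]
target [571.5 171.8]
```

View pics/pincrop.png

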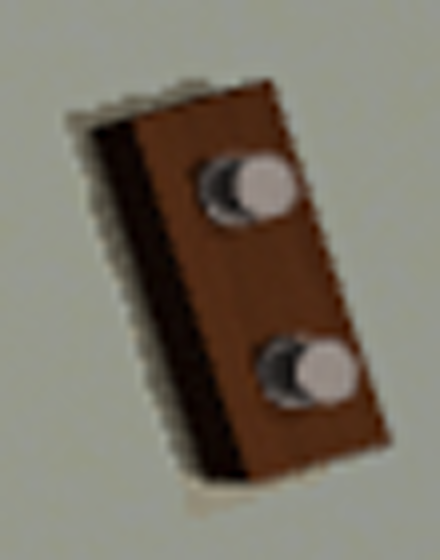

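Call:
{"op": "play_rows", "data": {"rows": [[[0.7, -0.9, 0], [0, 0, 0]], [[0.7, -0.9, 0], [0, 0, 0]], [[0.7, -0.9, 0], [0, 0, 0]], [[0.7, -0.9, 0], [0, 0, 0]], [[0.7, -0.9, 0], [0, 0, 0]], [[0.7, -0.9, 0], [0, 0, 0]], [[0.7, -0.9, 0], [0, 0, 0]], [[0.7, -0.9, 0], [0, 0, 0]], [[0.7, -0.9, 0], [1, 0, 0]], [[0.7, -0.9, 0], [1, 0, 0]], [[0.7, -0.9, 0], [1, 0, 0]], [[0.7, -0.9, 0], [0, 0, 0]]], "hand": 0.0}}

```text
time: 4.25
tool_pos: [382.9, 182.2, 240.6]
tcp_rot: [2.733, -0.102, 2.908]
contact_force: [0.4, 0.7, -0.7]
grip_width: 46.0
finger_force: 0.0
```

```bash
cat > obs.py <<'E'
from plant import get_obs
import json,numpy as np
o=get_obs(); json.dump([list(map(float,o[k])) for k in("joint_positions","tool_pos","tcp_rot")],open("log.jsonl","a")); open("log.jsonl","a").write("\n")
print(round(o["time"],2),np.round(o["joint_positions"],3),np.round(o["tool_pos"],1),np.round(np.degrees(o["tcp_rot"]),1),"F",np.round(o["contact_force"],1),round(o["grip_width"],1),round(o["finger_force"],1))
E
python3 obs.py
```

```text
4.25 [-0.048  0.115  1.908  0.457  1.179 -1.554] [382.9 182.2 240.6] [156.6  -5.8 166.6] F [ 0.4  0.7 -0.7] 46.0 0.0
```

Call:
{"op": "play_rows", "data": {"rows": [[[0.7, -0.9, 0], [-1, 0, 0]], [[0.7, -0.9, 0], [-1, 0, 0]], [[0.7, -0.9, 0], [-1, 0, 0]], [[0.7, -0.9, 0], [0, 0, 0]], [[0, 0, 0], [0, 0, 0]]]}}

```text
time: 4.88
tool_pos: [467.3, 75.7, 240.5]
tcp_rot: [-3.141, 0.0, 2.889]
contact_force: [0.4, 1.2, -0.2]
grip_width: 45.8
finger_force: 0.0
```

```bash
python3 obs.py
```

```text
4.88 [-1.000e-03  2.480e-01  1.659e+00 -0.000e+00  1.235e+00 -1.320e+00] [467.3  75.7 240.5] [-180.     0.   165.5] F [ 0.4  1.2 -0.2] 45.8 0.0
```

Call:
{"op": "play_rows", "data": {"rows": [[[0.7, -0.9, -0.5], [0, -1, -1]], [[0.7, -0.9, -0.5], [0, -1, -0.2]], [[0.7, -0.9, -0.5], [0, -1, 0]], [[0, 0, 0], [0, 0, 0]]]}}

```text
time: 5.38
tool_pos: [527.2, -5.0, 194.2]
tcp_rot: [2.983, 0.377, 2.695]
contact_force: [0.3, 0.1, -0.0]
grip_width: 45.9
finger_force: 0.0
```

```bash
python3 obs.py; cat log.jsonl
cat > kin.py <<'E'
import numpy as np, json
from scipy.spatial.transform import Rotation as R
from scipy.optimize import least_squares
LOG=[json.loads(l) for l in open("log.jsonl")]
LOG.append([[1.174,.342,1.524,0,1.275,-.146],[130.277,508.597,240.741],[3.1415,0,2.89]])
def fk(q,p):
    r=lambda a,t:R.from_euler(a,t)
    A=r("z",q[0]); B=A*r("y",q[1]); C=B*r("y",q[2]); D=C*r("z",p[7]*q[3]); E=D*r("y",q[4]); F=E*r("z",q[5]+np.pi/2)
    x=np.array([0,0,p[0]])+A.apply([p[1],p[8],0])+B.apply([p[6],0,p[2]])+C.apply([p[3],0,p[4]])+E.apply([0,0,p[5]])
    return x,F
E
python3 - <<'E'
from kin import *
np.set_printoptions(precision=2,suppress=True)
for s in(1,-1):
    f=lambda v:np.concatenate([fk(q,[*v[:7],s,0])[0]-x for q,x,_ in LOG]+[(v-[400,0,400,0,400,200,0])*1e-3])
    r=least_squares(f,[400,0,400,0,400,200,0]); print(s,r.x,r.fun[:-7])
    print([np.degrees((R.from_euler("xyz",e).inv()*fk(q,[*r.x,s,0])[1]).magnitude()) for q,x,e in LOG])
E
```

```text
5.38 [-0.191  0.21   1.933  0.109  0.598 -1.423] [527.2  -5.  194.2] [170.9  21.6 154.4] F [ 0.3  0.1 -0. ] 45.9 0.0
[[-0.04838305266544277, 0.11486633357750613, 1.907944224651515, 0.4573206469759762, 1.178523622749214, -1.5544594964071035], [382.8981848878416, 182.16179844735424, 240.56902303517447], [2.732638759197922, -0.10169638751113541, 2.90776271323908]]
[[-0.001476429772868293, 0.24762422740244702, 1.6591723825082108, -0.00020333946971714257, 1.2346416443350816, -1.3199529979653724], [467.27090972040014, 75.65181906830719, 240.51954526488987], [-3.1414450161896643, 0.00019721165388908446, 2.8893399681708973]]
[[-0.19073738637374082, 0.2100420007370932, 1.932980996116887, 0.10887756695718268, 0.5979116805482385, -1.4227226444707608], [527.244430203318, -5.048054088613673, 194.17989138550698], [2.9825053299289945, 0.3770823954891309, 2.694783124620615]]
1 [1139.7   -52.55  200.92  401.87  604.77  510.66   40.41] [ -3.44   8.06   2.31   7.13 -76.45  -5.39 -10.98 -62.82  -0.52  68.71
 -33.71   3.6 ]
[np.float64(6.4729138151716425e-15), np.float64(1.7176092950139184e-14), np.float64(1.2878500607427239e-14), np.float64(0.05390976929303157)]
-1 [-3339.74   203.64  1690.49 -1335.87  -496.37  -499.2   -155.8 ] [ 15.18   2.48  -8.93 -28.57 -76.4   20.88 -16.56 -62.46   2.01  77.36
 -13.08 -13.95]
[np.float64(52.40508591183137), np.float64(0.023300986846457546), np.float64(12.47645014059919), np.float64(0.05390976929303157)]
```

```bash
python3 - <<'E'
from kin import *
np.set_printoptions(precision=2,suppress=True)
f=lambda v:np.concatenate([fk(q,[*v[:7],1,v[7]])[0]-x for q,x,_ in LOG]+[(v-[300,0,400,0,400,200,0,76])*1e-3])
r=least_squares(f,[300,0,400,0,400,200,0,76]); print(r.x,r.fun[:-8])
E
```

```text
[223.5   -0.15 505.59  46.44 379.55 304.11   0.28  76.4 ] [ 0.03  0.01  0.01 -0.06 -0.   -0.02 -0.01  0.   -0.    0.02  0.04  0.01]
```

```bash
cat >> kin.py <<'E'
P=[223.5,-.15,505.59,46.44,379.55,304.11,.28,1,76.4]
LO=np.array([-2.53,-.77,.04,-1,.28,-3.11]);HI=np.array([2.53,2.02,2.7,4.14,2.66,3.11])
def tool(phi,tilt,s):
    """tool tilted by tilt deg from down towards heading phi; s*tool x is the held piece's head direction"""
    t,a=np.radians(tilt),np.radians(phi); h=np.array([np.cos(a),np.sin(a),0]); z=h*np.sin(t)+[0,0,-np.cos(t)]; x=s*(h*np.cos(t)+[0,0,np.sin(t)])
    return R.from_matrix(np.c_[x,np.cross(z,x),z])
def ik(x,Rt,seeds):
    best=[]
    for q0 in seeds:
        g=lambda q:np.r_[(fk(q,P)[0]-x)/100,(fk(q,P)[1]*Rt.inv()).as_rotvec()]
        r=least_squares(g,np.clip(q0,LO+.01,HI-.01),bounds=(LO,HI))
        if r.cost<1e-6: best.append(r.x)
    return best
E
python3 - <<'E'
from kin import *
np.set_printoptions(precision=2,suppress=True)
rng=np.random.default_rng(0)
seeds=[[a,.5,1.9,b,1.2,c] for a in(0,) for b in(0,1.5,3) for c in(-2,0,2)]
for name,x in(("L",[577,238,60]),("R",[571,172,60])):
  for phi in(-45,-4.5,30,60,90,120):
    for s in(1,-1):
      b=ik(np.array(x),tool(phi,65,s),seeds); u=[]
      for q in b:
        if not any(np.abs(q-w).max()<.05 for w in u): u.append(q)
      print(name,phi,s,*u)
E
```

```text
L -45 1
L -45 -1
L -4.5 1 [ 0.52  0.81  2.14  3.8   0.99 -1.69]
L -4.5 -1 [0.52 0.81 2.14 3.8  0.99 1.45]
L 30 1 [ 0.07  0.81  2.27  2.67  1.08 -1.54]
L 30 -1 [0.07 0.81 2.27 2.67 1.08 1.6 ]
L 60 1 [-0.18  0.83  2.03  1.78  1.06 -1.27]
L 60 -1 [-0.18  0.83  2.03  1.78  1.06  1.88]
L 90 1 [-0.2   0.92  1.64  1.16  1.31 -0.98]
L 90 -1 [-0.2   0.92  1.64  1.16  1.31  2.17]
L 120 1 [-0.11  1.08  1.18  0.83  1.72 -0.88]
L 120 -1 [-0.11  1.08  1.18  0.83  1.72  2.26]
R -45 1
R -45 -1
R -4.5 1 [ 0.36  0.81  2.26  3.6   1.08 -1.6 ]
R -4.5 -1 [0.36 0.81 2.26 3.6  1.08 1.54]
R 30 1 [-0.13  0.82  2.32  2.49  1.13 -1.57]
R 30 -1 [-0.13  0.82  2.32  2.49  1.13  1.57]
R 60 1 [-0.33  0.83  2.04  1.63  1.1  -1.26]
R 60 -1 [-0.33  0.83  2.04  1.63  1.1   1.88]
R 90 1 [-0.31  0.92  1.63  1.08  1.37 -1.  ]
R 90 -1 [-0.31  0.92  1.63  1.08  1.37  2.14]
R 120 1 [-0.2   1.07  1.19  0.76  1.77 -0.94]
R 120 -1 [-0.2   1.07  1.19  0.76  1.77  2.2 ]
```

```bash
cat > go.py <<'E'
# usage: go.py x y z phi tilt s -> remaining shift (3cm units) and rotvec (8deg units)
import sys; from kin import *; from plant import get_obs
v=list(map(float,sys.argv[1:])); o=get_obs()
d=np.round((np.array(v[:3])-o["tool_pos"])/30,2)
r=np.round(np.degrees((tool(*v[3:])*R.from_euler("xyz",o["tcp_rot"]).inv()).as_rotvec())/8,2)
sd=[o["joint_positions"]]; q=ik(np.array(v[:3]),tool(*v[3:]),sd+[[0,.5,1.9,b,1.2,c] for b in(.5,1.5,3) for c in(-2,-1,0,2)])
print("t",round(o["time"],1),"shift",d,"turn",r,"ik",np.round(q[0],2) if q else None,"now",np.round(o["tool_pos"],1),np.round(o["joint_positions"],2),"F",np.round(o["contact_force"],1),round(o["grip_width"],1),round(o["finger_force"],1))
E
python3 go.py 630 -99.5 80 156 0 1
```

```text
t 5.4 shift [ 3.43 -3.15 -3.81] turn [ 0.11  2.92 -0.02] ik [-0.28  0.7   1.38 -0.    1.06 -1.43] now [527.2  -5.  194.2] [-0.19  0.21  1.93  0.11  0.6  -1.42] F [ 0.3  0.1 -0. ] 45.9 0.0
```

Call:
{"op": "play_rows", "data": {"rows": [[[0.86, -0.8, -0.7], [0, 0.7, 0]], [[0.86, -0.8, -0.7], [0, 0.7, 0]], [[0.86, -0.8, -0.7], [0.1, 0.7, 0]], [[0.86, -0.75, -0.7], [0, 0.8, 0]], [[0, 0, -0.5], [0, 0, 0]], [[0, 0, -0.5], [0, 0, 0]], [[0, 0, 0], [0, 0, 0]]]}}

```text
time: 6.25
tool_pos: [630.9, -97.5, 81.3]
tcp_rot: [3.14, 0.003, 2.73]
contact_force: [0.0, -0.3, -0.2]
grip_width: 45.8
finger_force: 0.0
```

```bash
python3 go.py 630 -99.5 16 156 0 1; python3 - <<'E'
from h import *
c=cam("top"); save(c,"b1.png",(125,225,250,350),5)
c=cam("scene"); save(c,"b1s.png",(180,260,190,270),6)
E
python3 -c "
import cv2,numpy as np
a=cv2.imread('pics/b1.png');b=cv2.imread('pics/b1s.png');h=480
cv2.imwrite('pics/b1j.png',np.hstack([cv2.resize(a,(390,390)),cv2.resize(b,(390,390))]))"
```

```text
t 6.2 shift [-0.03 -0.07 -2.18] turn [-0.    0.03 -0.05] ik [-0.28  0.78  1.43  0.    0.93 -1.43] now [630.9 -97.5  81.3] [-0.27  0.7   1.39  0.    1.06 -1.43] F [ 0.  -0.3 -0.2] 45.8 0.0
```

View pics/b1j.png

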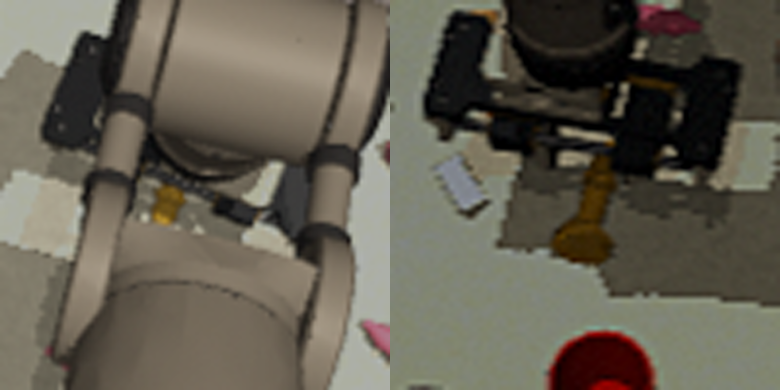

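The top view shows only the bishop's mid-shaft between the jaws. The scene view shows the brass piece centred under the open gripper with its foot clear. Next I descend and grip.

Call:
{"op": "play_rows", "data": {"rows": [[[0, -0.07, -0.8], [0, 0, 0]], [[0, 0, -0.8], [0, 0, 0]], [[0, 0, -0.58], [0, 0, 0]], [[0, 0, 0], [0, 0, 0]]]}}

```text
time: 6.85
tool_pos: [631.8, -100.7, 15.9]
tcp_rot: [3.14, 0.004, 2.729]
contact_force: [0.4, 0.3, 0.1]
grip_width: 46.1
finger_force: 0.0
```

Call:
{"op": "play_rows", "data": {"rows": [[[0, 0, 0], [0, 0, 0]], [[0, 0, 0], [0, 0, 0]], [[0, 0, 0], [0, 0, 0]], [[0, 0, 0], [0, 0, 0]], [[0, 0, 0], [0, 0, 0]]], "hand": -1}}

```text
time: 7.48
tool_pos: [632.8, -101.1, 16.9]
tcp_rot: [3.139, 0.007, 2.729]
contact_force: [-0.2, 0.2, 3.8]
grip_width: 18.3
finger_force: 29.9
```

Call:
{"op": "play_rows", "data": {"rows": [[[0, 0, 0.7], [0, 0, 0]], [[0, 0, 0.9], [0, 0, 0]], [[-0.3, 0.3, 0.9], [0, 0, -0.9]], [[-0.3, 0.3, 0.9], [0, 0, -0.9]], [[-0.3, 0.3, 0.9], [0, 0, -0.9]], [[-0.3, 0.3, 0.5], [0, 0, -0.9]], [[-0.3, 0.3, 0.2], [0, 0, -0.9]], [[-0.3, 0.3, 0], [0, 0, -0.9]], [[-0.3, 0.3, 0], [0, 0, -0.9]], [[-0.3, 0.3, 0], [0, 0, -0.9]], [[-0.3, 0.3, 0], [0, 0, -0.9]], [[0, 0, 0], [0, 0, 0]]]}}

```text
time: 8.98
tool_pos: [550.8, -19.5, 166.0]
tcp_rot: [3.141, 0.006, 1.6]
contact_force: [-0.0, -0.8, -1.3]
grip_width: 18.0
finger_force: 29.9
```

```bash
python3 go.py 550 0 170 90 65 1
```

```text
t 9.0 shift [-0.03  0.65  0.13] turn [ 8.16  0.12 -0.18] ik [-0.59  0.78  1.51  0.86  1.67 -0.89] now [550.8 -19.5 166. ] [-0.17  0.46  1.56 -0.01  1.12 -0.2 ] F [-0.  -0.8 -1.3] 18.0 29.9
```

Call:
{"op": "play_rows", "data": {"rows": [[[0, 0.2, 0.1], [0.8, 0, 0]], [[0, 0.2, 0.1], [0.8, 0, 0]], [[0, 0.2, 0.1], [0.8, 0, 0]], [[0, 0.2, 0.1], [0.8, 0, 0]], [[0, 0.2, 0.1], [0.8, 0, 0]], [[0, 0.2, 0.1], [0.8, 0, 0]], [[0, 0.2, 0.1], [0.8, 0, 0]], [[0, 0.2, 0.1], [0.8, 0, 0]], [[0, 0.2, 0.1], [0.8, 0, 0]], [[0, 0.2, 0.1], [0.8, 0, 0]], [[0, 0, 0], [0, 0, 0]]]}}

```text
time: 10.35
tool_pos: [551.5, 39.0, 194.5]
tcp_rot: [3.086, -1.11, 1.63]
contact_force: [0.4, -0.9, -1.9]
grip_width: 18.1
finger_force: 29.9
```

```bash
python3 go.py 560 170 170 -4.5 65 1
```

```text
t 10.3 shift [ 0.28  4.37 -0.82] turn [ 2.700e-01 -1.000e-02 -1.188e+01] ik [ 0.37  0.49  2.27  3.71  0.81 -1.79] now [551.5  39.  194.5] [-0.53  0.71  1.55  0.89  1.64 -0.87] F [ 0.4 -0.9 -1.9] 18.1 29.9
```

Call:
{"op": "play_rows", "data": {"rows": [[[0, 0.4, 0], [0, 0, -0.7]], [[0, 0.4, 0], [0, 0, -0.7]], [[0, 0.4, 0], [0, 0, -0.7]], [[0, 0.4, 0], [0, 0, -0.7]], [[0, 0.4, 0], [0, 0, -0.7]], [[0, 0.4, 0], [0, 0, -0.7]], [[0, 0.4, 0], [0, 0, -0.7]], [[0, 0.4, 0], [0, 0, -0.7]], [[0, 0.4, 0], [0, 0, -0.7]], [[0, 0.4, 0], [0, 0, -0.7]], [[0, 0.4, 0], [0, 0, -0.7]], [[0, 0, 0], [0, 0, -0.7]]]}}

```text
time: 11.85
tool_pos: [551.2, 172.8, 197.1]
tcp_rot: [3.079, -1.11, 0.464]
contact_force: [1.5, -0.1, -1.7]
grip_width: 18.1
finger_force: 29.9
```

```bash
python3 go.py 577 238 150 -4.5 65 1
```

```text
t 11.8 shift [ 0.86  2.17 -1.57] turn [ 0.23 -0.13 -3.48] ik [ 0.52  0.59  2.14  3.92  0.81 -1.89] now [551.2 172.8 197.1] [-0.03  0.36  2.34  2.56  0.73 -1.34] F [ 1.5 -0.1 -1.7] 18.1 29.9
```

Call:
{"op": "play_rows", "data": {"rows": [[[0.1, 0.3, 0], [0, 0, -0.5]], [[0.1, 0.3, 0], [0, 0, -0.5]], [[0.1, 0.3, 0], [0, 0, -0.5]], [[0.1, 0.3, 0], [0, 0, -0.5]], [[0.1, 0.3, -0.3], [0.1, -0.1, -0.5]], [[0.1, 0.3, -0.3], [0.1, 0, -0.5]], [[0.1, 0.3, -0.5], [0, 0, -0.5]], [[0.1, 0.1, -0.4], [0, 0, 0]], [[0, 0, 0], [0, 0, 0]]]}}

```text
time: 12.98
tool_pos: [575.3, 238.3, 150.6]
tcp_rot: [-3.141, -1.125, -0.079]
contact_force: [-0.7, -0.6, -1.1]
grip_width: 18.2
finger_force: 29.9
```

```bash
python3 go.py 577 238 150 -4.5 65 1; python3 - <<'E'
from h import *
np.set_printoptions(precision=1,suppress=True)
T=cam("top");S=cam("scene")
for q in("bishop",):
  for n,c in(("top",T),("scene",S)):
    print(n,[(round(d["p"],2),np.round(d["at"],1).tolist()) for d in pinpoint(q,n)])
a=T["frame"][100:260,90:270,::-1];b=S["frame"][90:250,260:440,::-1]
cv2.imwrite("pics/b2.png",cv2.resize(np.hstack([a,b]),(792,352),interpolation=cv2.INTER_CUBIC))
E
```

```text
t 13.0 shift [ 0.06 -0.01 -0.02] turn [-0.01 -0.07 -0.  ] ik [ 0.52  0.59  2.14  3.92  0.81 -1.89] now [575.3 238.3 150.6] [ 0.52  0.58  2.14  3.93  0.79 -1.9 ] F [-0.7 -0.6 -1.1] 18.2 29.9
top [(0.81, [222.7, 292.2]), (0.66, [167.6, 355.5]), (0.58, [280.2, 277.5]), (0.55, [230.0, 371.8]), (0.5, [193.6, 170.3]), (0.33, [202.5, 188.6])]
scene [(0.65, [229.7, 182.8]), (0.59, [187.0, 163.5]), (0.59, [140.0, 228.8]), (0.46, [180.1, 228.3]), (0.45, [269.2, 196.2]), (0.39, [170.1, 331.0])]
```

View pics/b2.png

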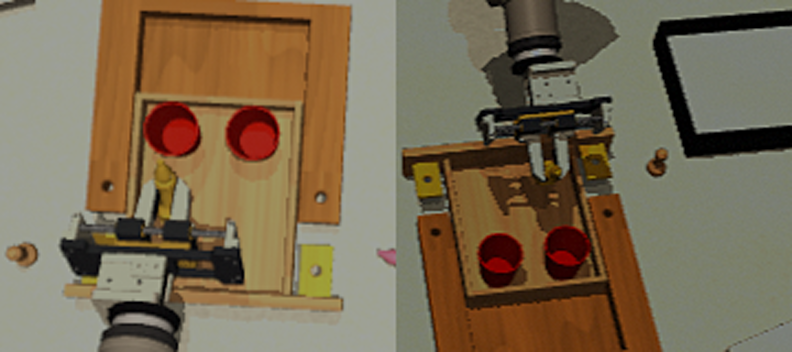

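Call:
{"op": "play_rows", "data": {"rows": [[[0.4, 0, -0.4], [0, 0, 0]], [[0, 0, -0.7], [0, 0, 0]], [[0, 0, -0.7], [0, 0, 0]], [[0, 0, -0.6], [0, 0, 0]], [[0, 0, -0.4], [0, 0, 0]], [[0, 0, -0.1], [0, 0, 0]], [[0, 0, 0], [0, 0, 0]]]}}

```text
time: 14.05
tool_pos: [587.8, 238.0, 64.5]
tcp_rot: [-3.138, -1.127, -0.084]
contact_force: [0.3, 0.1, -2.0]
grip_width: 17.9
finger_force: 29.9
```

```bash
python3 go.py 587 237 60 -4.5 65 1
```

```text
t 14.1 shift [-0.03 -0.03 -0.15] turn [-0.01 -0.05  0.02] ik [ 0.5   0.82  2.13  3.79  0.97 -1.7 ] now [587.8 238.   64.5] [ 0.5   0.8   2.12  3.8   0.95 -1.72] F [ 0.3  0.1 -2. ] 17.9 29.9
```

Call:
{"op": "play_rows", "data": {"rows": [[[0, 0, -0.07], [0, 0, 0]], [[0, 0, -0.07], [0, 0, 0]], [[0, 0, 0], [0, 0, 0]]]}}

```text
time: 14.42
tool_pos: [587.5, 238.1, 60.3]
tcp_rot: [-3.138, -1.127, -0.084]
contact_force: [0.2, -0.5, -1.7]
grip_width: 17.9
finger_force: 29.9
```

Call:
{"op": "play_rows", "data": {"rows": [[[0, 0, -0.05], [0, 0, 0]], [[0, 0, -0.05], [0, 0, 0]], [[0, 0, 0], [0, 0, 0]]]}}

```text
time: 14.8
tool_pos: [587.4, 238.0, 56.9]
tcp_rot: [-3.139, -1.126, -0.083]
contact_force: [0.2, -0.4, -2.0]
grip_width: 18.2
finger_force: 29.9
```

Call:
{"op": "play_rows", "data": {"rows": [[[0, 0, 0], [0, 0, 0]], [[0, 0, 0], [0, 0, 0]], [[0, 0, 0], [0, 0, 0]], [[0, 0, 0], [0, 0, 0]], [[0, 0, 0], [0, 0, 0]], [[0, 0, 0], [0, 0, 0]]], "hand": -0.2}}

```text
time: 15.55
tool_pos: [587.5, 238.0, 57.2]
tcp_rot: [-3.139, -1.127, -0.084]
contact_force: [-0.1, -0.2, -0.2]
grip_width: 36.8
finger_force: 0.0
```

```bash
python3 - <<'E'
from h import *
T=cam("top");S=cam("scene")
a=T["frame"][120:240,110:250,::-1];b=S["frame"][120:240,260:400,::-1]
cv2.imwrite("pics/b3.png",cv2.resize(np.hstack([a,b]),(798,342),interpolation=cv2.INTER_CUBIC))
E
```

```text
(no output)
```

View pics/b3.png

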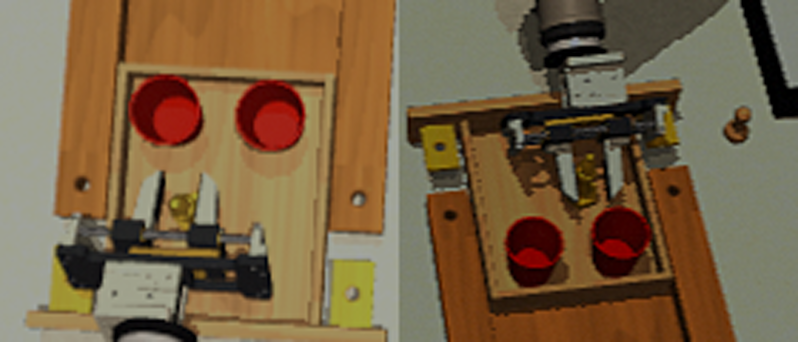

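The bishop stands upright between the opened fingers, at about (183,205) in the left half. Next I back out along the tool axis.

Call:
{"op": "play_rows", "data": {"rows": [[[-0.5, 0.04, 0.26], [0, 0, 0]], [[-0.9, 0.07, 0.46], [0, 0, 0]], [[-0.9, 0.07, 0.46], [0, 0, 0]], [[-0.9, 0.07, 0.46], [0, 0, 0]], [[0, 0, 1], [0, 0, 0]], [[0.2, -0.3, 1], [0, 0, 0.2]], [[0.2, -0.6, 0.9], [0, 0, 0.7]], [[0.2, -0.6, 0.4], [0, 0, 0.7]], [[0.2, -0.6, 0], [0, 0, 0.7]], [[0.2, -0.6, 0], [0, 0, 0.7]], [[0.2, -0.6, 0], [0, 0, 0.7]], [[0.2, -0.6, 0], [0, 0, 0.7]]]}}

```text
time: 17.15
tool_pos: [532.3, 146.2, 207.4]
tcp_rot: [3.141, -1.139, 0.446]
contact_force: [1.9, -0.2, 0.8]
grip_width: 36.9
finger_force: 0.0
```

```bash
python3 go.py 530 -40 200 90 65 1
```

```text
t 17.1 shift [-0.08 -6.21 -0.25] turn [-0.03  0.02  8.06] ik [-0.66  0.74  1.49  0.81  1.75 -0.88] now [532.3 146.2 207.4] [-0.18  0.33  2.4   2.34  0.83 -1.25] F [ 1.9 -0.2  0.8] 36.9 0.0
```

Call:
{"op": "play_rows", "data": {"rows": [[[0, -0.5, 0], [0, 0, 0.7]], [[0, -0.5, 0], [0, 0, 0.7]], [[0, -0.5, 0], [0, 0, 0.7]], [[0, -0.5, 0], [0, 0, 0.7]], [[0, -0.5, 0], [0, 0, 0.7]], [[0, -0.5, 0], [0, 0, 0.7]], [[0, -0.5, 0], [0, 0, 0.7]], [[0, -0.5, 0], [0, 0, 0.7]], [[0, -0.5, 0], [0, 0, 0.7]], [[0, -0.5, 0], [0, 0, 0.7]], [[0, -0.5, 0], [0, 0, 0.7]], [[0, -0.5, 0], [0, 0, 0.4]]], "hand": 0}}

```text
time: 18.65
tool_pos: [533.1, -33.4, 207.5]
tcp_rot: [3.141, -1.141, 1.577]
contact_force: [0.1, -0.2, 0.0]
grip_width: 46.3
finger_force: 0.0
```

```bash
python3 go.py 515 -151 150 90 0 1; python3 - <<'E'
from h import *
np.set_printoptions(precision=1,suppress=True)
for n in("top","scene"):
    c=cam(n)
    for d in trace("knight",n):
        z=15;r,cc=np.nonzero(d["mask"]);print(n,round(d["p"],2),d["at"],d["mask"].sum(),unproj(c,d["at"],15)[:2])
    print([(round(d["p"],2),np.round(d["at"],1).tolist(),unproj(c,d["at"],18)[:2]) for d in pinpoint("knight",n)])
c=cam("top"); 
ref=[158,301]
E
```

```text
t 18.6 shift [-0.6  -3.92 -1.92] turn [-8.17 -0.02 -0.04] ik [-0.43  0.45  1.62 -0.    1.07 -0.43] now [533.1 -33.4 207.5] [-0.65  0.73  1.49  0.82  1.76 -0.87] F [ 0.1 -0.2  0. ] 46.3 0.0
[]
scene 0.67 [192.3, 211.1] 208 [ 508.8 -150.3]
[(0.58, [202.2, 217.1], array([ 553.2, -136.1])), (0.57, [211.2, 127.1], array([ 525.5, -439.5])), (0.51, [264.9, 233.0], array([ 786.8, -122.2])), (0.49, [166.1, 376.0], array([523.8, 439.6]))]
```

Call:
{"op": "play_rows", "data": {"rows": [[[0, -0.3, 0], [-0.8, 0, 0]], [[0, -0.3, 0], [-0.8, 0, 0]], [[0, -0.3, 0], [-0.8, 0, 0]], [[0, -0.3, 0], [-0.8, 0, 0]], [[0, -0.3, 0], [-0.8, 0, 0]], [[0, -0.3, 0], [-0.8, 0, 0]], [[0, -0.3, 0], [-0.8, 0, 0]], [[0, -0.3, 0], [-0.8, 0, 0]], [[0, -0.3, 0], [-0.8, 0, 0]], [[0, -0.3, 0], [-0.8, 0, 0]], [[-0.2, -0.3, -0.2], [-0.17, 0, 0.5]], [[-0.2, -0.3, -0.2], [0, 0, 0.9]]]}}

```text
time: 20.5
tool_pos: [520.8, -141.0, 195.2]
tcp_rot: [-3.139, 0.001, 1.773]
contact_force: [-0.1, 0.1, -0.3]
grip_width: 45.7
finger_force: 0.0
```

Call:
{"op": "play_rows", "data": {"rows": [[[-0.1, -0.1, -0.2], [0, 0, 0.95]], [[0, 0, -0.2], [0, 0, 0.95]], [[0, 0, -0.2], [0, 0, 0.95]], [[0, 0, -0.2], [0, 0, 0.95]], [[0, 0, -0.2], [0, 0, 0.95]], [[0, 0, -0.2], [0, 0, 0.95]], [[0, 0, -0.2], [0, 0, 0.95]], [[0, 0, -0.2], [0, 0, 0.95]], [[0, 0, -0.2], [0, 0, 0.95]], [[0, 0, -0.2], [0, 0, 0.95]], [[0, 0, -0.2], [0, 0, 0.95]], [[0, 0, -0.2], [0, 0, 0.95]]]}}

```text
time: 22.0
tool_pos: [517.8, -144.4, 123.1]
tcp_rot: [-3.14, 0.001, -2.919]
contact_force: [0.3, -0.1, -0.2]
grip_width: 45.7
finger_force: 0.0
```

```bash
python3 go.py 515 -151 16 193 0 1
```

```text
t 22.0 shift [-0.09 -0.22 -3.57] turn [0.01 0.01 0.03] ik [-0.43  0.64  1.74 -0.    0.76 -2.23] now [ 517.8 -144.4  123.1] [-0.41  0.49  1.65 -0.    1.   -2.21] F [ 0.3 -0.1 -0.2] 45.7 0.0
```

Call:
{"op": "play_rows", "data": {"rows": [[[-0.09, -0.22, -0.8], [0, 0, 0]], [[0, 0, -0.9], [0, 0, 0]], [[0, 0, -0.9], [0, 0, 0]], [[0, 0, -0.7], [0, 0, 0]], [[0, 0, -0.27], [0, 0, 0]], [[0, 0, 0], [0, 0, 0]]]}}

```text
time: 22.75
tool_pos: [515.5, -151.4, 16.1]
tcp_rot: [-3.14, 0.001, -2.924]
contact_force: [-0.4, 0.1, -0.4]
grip_width: 46.1
finger_force: 0.0
```

Call:
{"op": "play_rows", "data": {"rows": [[[0, 0, 0], [0, 0, 0]], [[0, 0, 0], [0, 0, 0]], [[0, 0, 0], [0, 0, 0]], [[0, 0, 0], [0, 0, 0]], [[0, 0, 0], [0, 0, 0]]], "hand": -1}}

```text
time: 23.38
tool_pos: [516.0, -151.7, 16.4]
tcp_rot: [-3.139, 0.002, -2.924]
contact_force: [-0.6, 1.6, 5.5]
grip_width: 18.1
finger_force: 29.5
```

Call:
{"op": "play_rows", "data": {"rows": [[[0, 0, 0.7], [0, 0, 0]], [[0, 0, 0.9], [0, 0, 0]], [[0, 0, 0.9], [0, 0, -0.9]], [[0, 0.3, 0.9], [0, 0, -0.95]], [[0.2, 0.5, 0.9], [0, 0, -0.95]], [[0.2, 0.5, 0.9], [0, 0, -0.95]], [[0.2, 0.5, 0.5], [0, 0, -0.95]], [[0.2, 0.5, 0], [0, 0, -0.95]], [[0.2, 0.5, 0], [0, 0, -0.95]], [[0, 0.5, 0], [0, 0, -0.95]], [[0, 0.5, 0], [0, 0, -0.95]], [[0, 0.3, 0], [0, 0, -0.95]]]}}

```text
time: 24.88
tool_pos: [545.4, -28.0, 186.5]
tcp_rot: [-3.138, 0.001, 2.036]
contact_force: [0.1, 0.3, -1.7]
grip_width: 18.5
finger_force: 29.5
```

Call:
{"op": "play_rows", "data": {"rows": [[[0, 0.1, 0], [0, 0, -0.95]], [[0, 0.1, 0], [0, 0, -0.95]], [[0, 0.1, 0], [0, 0, -0.95]], [[0, 0.1, 0], [0, 0, -0.9]], [[0, 0.1, 0], [0.8, 0, 0]], [[0, 0.1, 0], [0.8, 0, 0]], [[0, 0.1, 0], [0.8, 0, 0]], [[0, 0.1, 0], [0.8, 0, 0]], [[0, 0.1, 0], [0.8, 0, 0]], [[0, 0, 0], [0, 0, 0]]]}}

```text
time: 26.12
tool_pos: [545.4, -3.1, 185.5]
tcp_rot: [-3.102, -0.556, 1.503]
contact_force: [0.5, -0.0, -0.7]
grip_width: 18.5
finger_force: 29.5
```

```bash
python3 go.py 540 40 195 90 65 1
```

```text
t 26.1 shift [-0.18  1.44  0.32] turn [ 4.13 -0.33  0.26] ik [-0.54  0.71  1.58  0.89  1.65 -0.87] now [545.4  -3.1 185.5] [-0.43  0.52  1.54  0.51  1.37 -0.55] F [ 0.5 -0.  -0.7] 18.5 29.5
```

Call:
{"op": "play_rows", "data": {"rows": [[[0, 0.2, 0.06], [0.82, -0.06, 0.05]], [[0, 0.2, 0.06], [0.82, -0.06, 0.05]], [[0, 0.2, 0.06], [0.82, -0.06, 0.05]], [[0, 0.2, 0.06], [0.82, -0.06, 0.05]], [[0, 0.2, 0.06], [0.82, -0.06, 0.05]], [[0, 0.3, 0], [0, 0, -0.6]], [[0, 0.3, 0], [0, 0, -0.7]], [[0, 0.3, 0], [0, 0, -0.7]], [[0, 0.3, 0], [0, 0, -0.7]], [[0, 0.3, 0], [0, 0, -0.7]], [[0, 0.3, 0], [0, 0, -0.7]], [[0, 0.3, 0], [0, 0, -0.7]]]}}

```text
time: 27.62
tool_pos: [545.3, 92.0, 195.9]
tcp_rot: [-3.142, -1.127, 0.899]
contact_force: [0.0, -0.3, -0.9]
grip_width: 18.3
finger_force: 29.5
```

Call:
{"op": "play_rows", "data": {"rows": [[[0, 0.2, 0], [0, 0, -0.7]], [[0, 0.2, 0], [0, 0, -0.7]], [[0, 0.2, 0], [0, 0, -0.7]], [[0, 0.2, 0], [0, 0, -0.7]], [[0, 0.2, 0], [0, 0, -0.6]], [[0, 0.2, 0], [0, 0, -0.5]], [[0, 0.2, 0], [0, 0, -0.5]], [[0, 0.2, 0], [0, 0, -0.5]], [[0, 0.2, 0], [0, 0, -0.5]], [[0, 0, 0], [0, 0, -0.5]], [[0, 0, 0], [0, 0, 0]]]}}

```text
time: 29.0
tool_pos: [545.2, 147.9, 196.4]
tcp_rot: [-3.138, -1.13, 0.079]
contact_force: [-0.9, -0.3, -0.9]
grip_width: 18.3
finger_force: 29.5
```

```bash
python3 go.py 581 171 150 -4.5 65 1
```

```text
t 29.0 shift [ 1.19  0.77 -1.55] turn [-0.01 -0.03 -1.15] ik [ 0.35  0.56  2.24  3.68  0.83 -1.76] now [545.2 147.9 196.4] [ 0.17  0.37  2.37  3.26  0.73 -1.62] F [-0.9 -0.3 -0.9] 18.3 29.5
```

Call:
{"op": "play_rows", "data": {"rows": [[[0.3, 0.2, 0], [0, 0, -0.4]], [[0.3, 0.2, 0], [0, 0, -0.4]], [[0.3, 0.2, -0.3], [0, 0, -0.35]], [[0.3, 0.17, -0.5], [0, 0, 0]], [[0, 0, -0.8], [0, 0, 0]], [[0, 0, -0.8], [0, 0, 0]], [[0, 0, -0.8], [0, 0, 0]], [[0, 0, -0.7], [0, 0, 0]], [[0, 0, -0.3], [0, 0, 0]], [[0, 0, 0], [0, 0, 0]]]}}

```text
time: 30.25
tool_pos: [581.9, 168.4, 69.7]
tcp_rot: [-3.139, -1.129, -0.085]
contact_force: [0.2, 0.7, -1.2]
grip_width: 18.4
finger_force: 29.5
```

```bash
python3 go.py 581 171 57 -4.5 65 1; python3 - <<'E'
from h import *
T=cam("top");S=cam("scene")
a=T["frame"][120:240,110:250,::-1];b=S["frame"][120:240,260:400,::-1]
cv2.imwrite("pics/k3.png",cv2.resize(np.hstack([a,b]),(798,342),interpolation=cv2.INTER_CUBIC))
E
```

```text
t 30.2 shift [-0.03  0.09 -0.42] turn [-0.01 -0.04  0.03] ik [ 0.35  0.82  2.24  3.59  1.06 -1.61] now [581.9 168.4  69.7] [ 0.34  0.78  2.24  3.59  1.02 -1.63] F [ 0.2  0.7 -1.2] 18.4 29.5
```

View pics/k3.png

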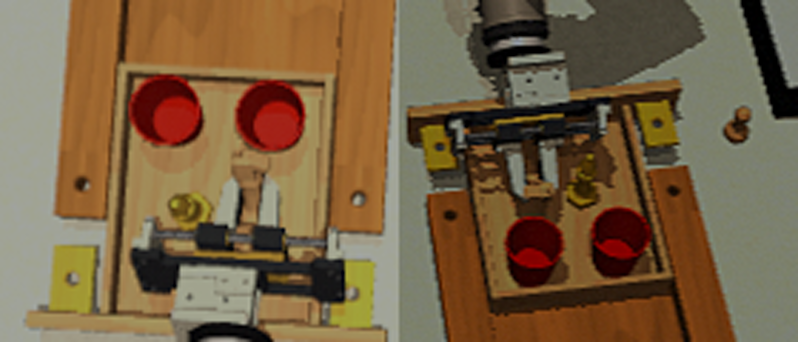

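The bishop stands at about (188,210) in the left half. The knight is held leaning with its foot clear. I'll shift it 6 mm right, lower it and release.

Call:
{"op": "play_rows", "data": {"rows": [[[0, -0.2, -0.15], [0, 0, 0]], [[0, 0, -0.15], [0, 0, 0]], [[0, 0, -0.1], [0, 0, 0]], [[0, 0, 0], [0, 0, 0]]]}}

```text
time: 30.85
tool_pos: [581.8, 162.4, 57.7]
tcp_rot: [-3.141, -1.129, -0.084]
contact_force: [0.3, -1.1, -0.7]
grip_width: 18.1
finger_force: 29.5
```

Call:
{"op": "play_rows", "data": {"rows": [[[0, 0, 0], [0, 0, 0]], [[0, 0, 0], [0, 0, 0]], [[0, 0, 0], [0, 0, 0]], [[0, 0, 0], [0, 0, 0]], [[0, 0, 0], [0, 0, 0]], [[0, 0, 0], [0, 0, 0]]], "hand": -0.3}}

```text
time: 31.6
tool_pos: [581.8, 162.3, 58.1]
tcp_rot: [-3.14, -1.13, -0.085]
contact_force: [-0.5, 1.0, -1.1]
grip_width: 32.5
finger_force: 0.2
```

Call:
{"op": "play_rows", "data": {"rows": [[[-0.5, 0.04, 0.26], [0, 0, 0]], [[-0.9, 0.07, 0.46], [0, 0, 0]], [[-0.9, 0.07, 0.46], [0, 0, 0]], [[-0.9, 0.07, 0.46], [0, 0, 0]], [[-0.3, 0, 1], [0, 0, 0]], [[-0.2, 0, 1], [0, 0, 0.3]], [[0.2, -0.6, 0.7], [0, 0, 0.7]], [[0.2, -0.6, 0.3], [0, 0, 0.7]], [[0.2, -0.6, 0], [0, 0, 0.7]], [[0.2, -0.6, 0], [0, 0, 0.7]], [[0.2, -0.6, 0], [0, 0, 0.7]], [[0.2, -0.6, 0], [0, 0, 0.7]]]}}

```text
time: 33.1
tool_pos: [505.5, 78.3, 195.8]
tcp_rot: [-3.135, -1.137, 0.46]
contact_force: [0.6, 1.1, -1.0]
grip_width: 31.7
finger_force: 1.1
```

```bash
python3 go.py 500 -100 200 90 65 1; python3 - <<'E'
from h import *
T=cam("top");S=cam("scene")
a=T["frame"][120:240,110:250,::-1];b=S["frame"][120:240,260:400,::-1]
cv2.imwrite("pics/k4.png",cv2.resize(np.hstack([a,b]),(798,342),interpolation=cv2.INTER_CUBIC))
E
```

```text
t 33.1 shift [-0.18 -5.94  0.14] turn [-0.03 -0.01  7.91] ik [-0.77  0.75  1.46  0.74  1.82 -0.93] now [505.5  78.3 195.8] [-0.47  0.35  2.46  2.04  0.96 -1.25] F [ 0.6  1.1 -1. ] 31.7 1.1
```

View pics/k4.png

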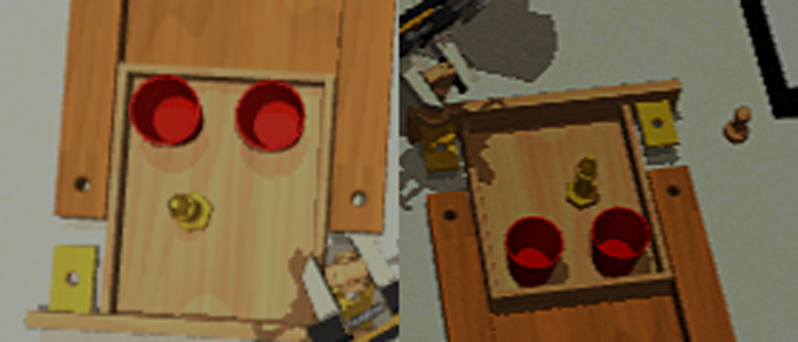

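The bishop stands alone in the drawer. The knight came away between the fingers, at the lower right in the left half. I'll look closely.

```bash
python3 - <<'E'
from h import *
T=cam("top");S=cam("scene")
a=T["frame"][180:270,200:290,::-1];b=S["frame"][110:200,240:330,::-1]
cv2.imwrite("pics/k5.png",cv2.resize(np.hstack([a,b]),(798,399),interpolation=cv2.INTER_CUBIC))
o=get_obs();print(o["grip_width"],o["finger_force"])
E
```

```text
32.21739846719188 1.267250841774512
```

View pics/k5.png

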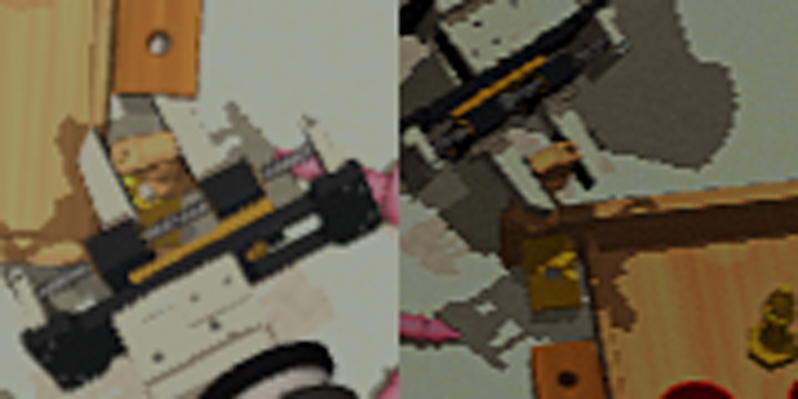

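The horse's head bridges the fingers, so the knight hangs upright from its head. I'll carry it gently back over the drawer and measure how far its foot hangs.

Call:
{"op": "play_rows", "data": {"rows": [[[0.05, 0.15, 0.05], [0, 0, -0.2]], [[0.1, 0.25, 0.05], [0, 0, -0.35]], [[0.12, 0.27, 0], [0, 0, -0.4]], [[0.12, 0.27, 0], [0, 0, -0.4]], [[0.12, 0.27, 0], [0, 0, -0.4]], [[0.12, 0.27, 0], [0, 0, -0.4]], [[0.12, 0.27, 0], [0, 0, -0.4]], [[0.12, 0.27, 0], [0, 0, -0.4]], [[0.12, 0.27, 0], [0, 0, -0.4]], [[0.12, 0.25, 0], [0, 0, -0.35]], [[0.1, 0.15, 0], [0, 0, -0.2]], [[0, 0, 0], [0, 0, 0]]]}}

```text
time: 34.8
tool_pos: [541.0, 160.8, 198.0]
tcp_rot: [-3.138, -1.136, -0.082]
contact_force: [-0.6, 0.0, -0.6]
grip_width: 31.7
finger_force: 1.1
```

```bash
python3 go.py 545 161 200 -4.5 65 1; python3 - <<'E'
from h import *
np.set_printoptions(precision=1,suppress=True)
T=cam("top");S=cam("scene")
for q in("knight","bishop"):
  for n in("top","scene"): print(q,n,[(round(d["p"],2),np.round(d["at"],1).tolist()) for d in pinpoint(q,n) if 120<d["at"][0]<240 and ((100<d["at"][1]<260) if n=="top" else (250<d["at"][1]<400))])
a=T["frame"][130:250,130:250,::-1];b=S["frame"][100:220,260:380,::-1]
cv2.imwrite("pics/k6.png",cv2.resize(np.hstack([a,b]),(800,400),interpolation=cv2.INTER_CUBIC))
E
```

```text
t 34.8 shift [0.13 0.01 0.07] turn [-0.01  0.01  0.  ] ik [ 0.36  0.39  2.3   3.75  0.74 -1.85] now [541.  160.8 198. ] [ 0.36  0.4   2.31  3.74  0.75 -1.83] F [-0.6  0.  -0.6] 31.7 1.1
knight top [(0.49, [203.2, 198.9])]
knight scene [(0.75, [158.6, 299.4])]
bishop top [(0.41, [194.5, 176.1])]
bishop scene [(0.63, [189.7, 325.1])]
```

View pics/k6.png

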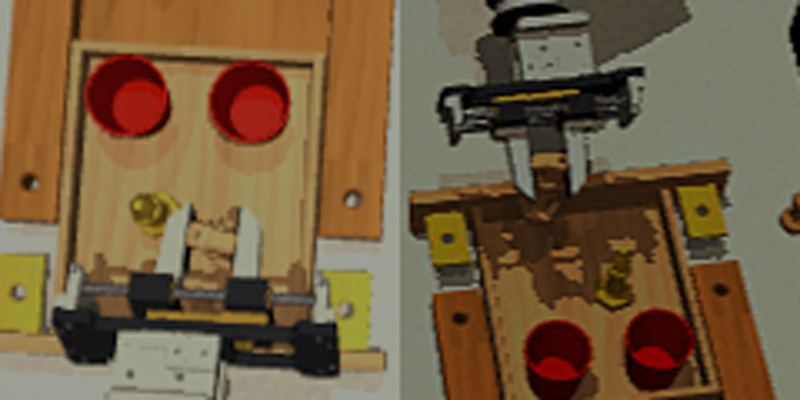

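In the scene half the knight hangs from the jaws with its head at native (148,304) and its foot at about (163,301). The bishop stands at (190,325). I'll check how upright the knight is numerically.

```bash
python3 - <<'E'
from h import *
np.set_printoptions(precision=1,suppress=True)
T=cam("top");S=cam("scene")
print("knight head",tri(T,(202,193),S,(148,304.4)),"foot tri",tri(T,(203.2,198.9),S,(158.6,299.4)),"bishop",tri(T,(194.5,176.1),S,(189.7,325.1)),unproj(T,(194.5,176.1),12),unproj(S,(189.7,325.1),12))
for o in([541,160,120],[541,160,198],[555,160,125],[527,160,125],[541,150,122]): print(o,"top",proj(T,o),"scene",proj(S,o))
for n,c in(("top",T),("scene",S)):
  for d in trace("knight",n):
    m=d["mask"]; r,cc=np.nonzero(m)
    if 190<r.mean()<215 and n=="top" and 170<cc.mean()<230 or n=="scene" and 280<cc.mean()<330:
      print(n,d["p"],m.sum(),"rows",r.min(),r.max(),"cols",cc.min(),cc.max()); 
      for k in range(r.min(),r.max()+1,2): print(k,cc[r==k].min() if (r==k).any() else None,cc[r==k].max() if (r==k).any() else None,end="; ")
E
```

```text
knight head [531.1 159.5 219.9] foot tri [531.4 150.  165. ] bishop [570.3 241.3  -1.2] [568.9 238.1  12. ] [577.3 238.4  12. ]
[541, 160, 120] top [200.9 198.6] scene [168.  302.9]
[541, 160, 198] top [198.5 194.1] scene [154.5 304.8]
[555, 160, 125] top [195.3 198.3] scene [170.7 304.1]
[527, 160, 125] top [206.2 198.4] scene [163.7 302. ]
[541, 150, 122] top [200.7 202.4] scene [168.2 300. ]
top 0.49 154 rows 195 209 cols 187 201
195 198 199; 197 188 201; 199 187 201; 201 187 201; 203 188 200; 205 192 200; 207 194 199; 209 197 198; scene 0.55 199 rows 146 167 cols 295 309
146 301 308; 148 300 309; 150 300 309; 152 300 309; 154 300 308; 156 301 306; 158 301 305; 160 296 306; 162 295 306; 164 296 306; 166 297 304; scene 0.18 10289 rows 148 268 cols 263 381
148 351 358; 150 330 359; 152 317 359; 154 315 358; 156 275 357; 158 264 357; 160 263 356; 162 263 356; 164 263 357; 166 263 357; 168 263 358; 170 269 357; 172 269 351; 174 269 346; 176 270 346; 178 270 360; 180 284 362; 182 284 362; 184 285 363; 186 284 363; 188 270 364; 190 270 364; 192 270 365; 194 270 365; 196 270 366; 198 270 366; 200 270 367; 202 270 368; 204 271 368; 206 271 369; 208 271 369; 210 271 370; 212 272 371; 214 272 371; 216 273 372; 218 274 372; 220 274 373; 222 274 373; 224 275 374; 226 275 374; 228 275 375; 230 275 375; 232 276 376; 234 276 376; 236 277 377; 238 277 378; 240 277 378; 242 277 379; 244 278 379; 246 278 380; 248 278 380; 250 279 381; 252 279 381; 254 279 381; 256 279 380; 258 280 367; 260 280 351; 262 280 336; 264 281 320; 266 281 302; 268 282 284;
```

Call:
{"op": "play_rows", "data": {"rows": [[[0.2, 0.03, 0], [0, 0, 0]], [[0.3, 0.05, 0], [0, 0, 0]], [[0.3, 0.05, -0.1], [0, 0, 0]], [[0.2, 0.03, -0.3], [0, 0, 0]], [[0, 0, -0.6], [0, 0, 0]], [[0, 0, -0.8], [0, 0, 0]], [[0, 0, -0.8], [0, 0, 0]], [[0, 0, -0.7], [0, 0, 0]], [[0, 0, -0.4], [0, 0, 0]], [[0, 0, -0.2], [0, 0, 0]], [[0, 0, -0.1], [0, 0, 0]], [[0, 0, 0], [0, 0, 0]]]}}

```text
time: 36.8
tool_pos: [573.4, 163.5, 79.3]
tcp_rot: [-3.138, -1.139, -0.085]
contact_force: [0.2, -0.0, 0.0]
grip_width: 32.3
finger_force: 1.1
```

```bash
cat > kn.py <<'E'
from h import *
np.set_printoptions(precision=1,suppress=True)
T=cam("top");S=cam("scene"); o=get_obs(); print(o["time"],o["tool_pos"],o["grip_width"],o["finger_force"])
for q in("knight","bishop"):
 for n,c in(("top",T),("scene",S)):
  for d in pinpoint(q,n):
    w=unproj(c,d["at"],12)
    if 450<w[0]<660 and 90<w[1]<320: print(q,n,round(d["p"],2),np.round(d["at"],1),w[:2])
  for d in trace(q,n):
    r,cc=np.nonzero(d["mask"]); w=unproj(c,d["at"],12)
    if 450<w[0]<660 and 90<w[1]<320 and len(r)<600:
      print(q,n,"mask",round(d["p"],2),len(r),r.min(),r.max(),cc.min(),cc.max(),"axis top/bot cols",cc[r<r.min()+4].mean(),cc[r>r.max()-4].mean())
# vertical reference
for p in([565,166],[570,239]):
  for z in(12,100): print(p,z,"top",proj(T,[*p,z]),"scene",proj(S,[*p,z]))
E
python3 kn.py
```

```text
36.9 [573.4 163.5  79.6] 32.26996154354026 1.1460344399893074
knight top 0.68 [189.9 206.3] [579.8 152.5]
knight top mask 0.53 108 189 200 193 204 axis top/bot cols 198.27272727272728 200.2608695652174
knight scene 0.71 [187.3 301.6] [551.4 161.2]
knight scene mask 0.67 164 174 193 296 310 axis top/bot cols 305.3225806451613 302.0
bishop top 0.67 [195.8 177.2] [565.1 235. ]
bishop top 0.65 [200.5 188.2] [551.1 204. ]
bishop top mask 0.49 170 187 201 169 183 axis top/bot cols 175.52631578947367 176.4375
bishop scene 0.43 [189.9 322.4] [576.2 229. ]
bishop scene mask 0.65 145 175 192 319 329 axis top/bot cols 325.85714285714283 324.17241379310343
[565, 166] 12 top [195.2 201.6] scene [190.4 303.9]
[565, 166] 100 top [192.3 197.2] scene [177. 306.]
[570, 239] 12 top [194.1 175.8] scene [187.9 324.7]
[570, 239] 100 top [191.1 169.3] scene [174.4 327.8]
```

Call:
{"op": "play_rows", "data": {"rows": [[[0, 0, -0.1], [0, 0, 0]], [[0, 0, -0.1], [0, 0, 0]], [[0, 0, -0.1], [0, 0, 0]], [[0, 0, -0.1], [0, 0, 0]], [[0, 0, 0], [0, 0, 0]]]}}

```text
time: 37.92
tool_pos: [573.2, 163.4, 66.5]
tcp_rot: [-3.139, -1.138, -0.085]
contact_force: [-0.4, 0.6, -0.7]
grip_width: 32.1
finger_force: 0.2
```

```bash
python3 kn.py|head -6
```

```text
38.025 [573.2 163.4  66.8] 31.873428279505664 0.15354910699898028
knight top 0.58 [194.8 202.4] [566.2 163.7]
knight top mask 0.54 144 188 202 193 206 axis top/bot cols 198.76923076923077 201.32
knight scene 0.68 [191.8 298.4] [566.7 145.9]
knight scene mask 0.44 192 175 194 296 310 axis top/bot cols 304.5 301.2894736842105
bishop top 0.52 [195.1 177.6] [567.1 233.8]
```

Call:
{"op": "play_rows", "data": {"rows": [[[0, 0, -0.1], [0, 0, 0]], [[0, 0, -0.1], [0, 0, 0]], [[0, 0, 0], [0, 0, 0]]]}}

```text
time: 38.8
tool_pos: [573.1, 163.4, 60.5]
tcp_rot: [-3.139, -1.138, -0.085]
contact_force: [-0.0, 0.6, -0.2]
grip_width: 32.2
finger_force: 0.2
```

```bash
python3 kn.py|head -6
```

```text
38.9 [573.2 163.4  60.6] 32.208970710902065 0.14706024579936638
knight top 0.64 [193.9 205.9] [568.5 153.8]
knight top mask 0.63 110 189 200 194 206 axis top/bot cols 200.0 201.5
knight scene 0.6 [190.4 296.8] [560.1 141.8]
knight scene mask 0.64 155 175 194 296 308 axis top/bot cols 303.9 301.5
bishop top 0.5 [194.3 176.6] [569.4 236.6]
```

Call:
{"op": "play_rows", "data": {"rows": [[[0, 0, 0], [0, 0, 0]], [[0, 0, 0], [0, 0, 0]], [[0, 0, 0], [0, 0, 0]], [[0, 0, 0], [0, 0, 0]], [[0, 0, 0], [0, 0, 0]], [[0, 0, 0], [0, 0, 0]]], "hand": 0.3}}

```text
time: 40.05
tool_pos: [573.2, 163.4, 60.8]
tcp_rot: [-3.138, -1.138, -0.085]
contact_force: [-0.0, 1.3, -0.8]
grip_width: 59.3
finger_force: 0.4
```

Call:
{"op": "play_rows", "data": {"rows": [[[-0.3, 0.02, 0.17], [0, 0, 0]], [[-0.5, 0.04, 0.26], [0, 0, 0]], [[-0.7, 0.05, 0.36], [0, 0, 0]], [[-0.7, 0.05, 0.36], [0, 0, 0]], [[-0.9, 0.07, 0.46], [0, 0, 0]], [[-0.9, 0.07, 0.46], [0, 0, 0]], [[-0.3, 0, 0.9], [0, 0, 0]], [[0, 0, 0.9], [0, 0, 0]]]}}

```text
time: 41.05
tool_pos: [442.2, 172.4, 177.5]
tcp_rot: [-3.141, -1.137, -0.081]
contact_force: [0.3, -0.2, 0.4]
grip_width: 59.7
finger_force: 0.0
```

```bash
python3 kn.py; python3 - <<'E'
from h import *
T=cam("top");S=cam("scene")
a=T["frame"][130:250,130:250,::-1];b=S["frame"][110:230,260:380,::-1]
cv2.imwrite("pics/k7.png",cv2.resize(np.hstack([a,b]),(800,400),interpolation=cv2.INTER_CUBIC))
E
```

```text
41.15 [443.6 172.8 180.2] 59.82155787232578 0.0
knight top mask 0.72 146 200 212 202 214 axis top/bot cols 207.23076923076923 207.78571428571428
knight scene 0.56 [185.3 295. ] [538.8 140.6]
knight scene mask 0.55 167 167 188 291 302 axis top/bot cols 297.5625 296.71875
bishop top 0.53 [193.4 175.1] [572.1 240.9]
bishop top mask 0.63 154 188 200 169 183 axis top/bot cols 175.0888888888889 176.84615384615384
bishop scene 0.72 [187.  322.2] [564.8 231.5]
bishop scene mask 0.63 145 175 192 319 329 axis top/bot cols 326.0 323.7352941176471
[565, 166] 12 top [195.2 201.6] scene [190.4 303.9]
[565, 166] 100 top [192.3 197.2] scene [177. 306.]
[570, 239] 12 top [194.1 175.8] scene [187.9 324.7]
[570, 239] 100 top [191.1 169.3] scene [174.4 327.8]
```

View pics/k7.png

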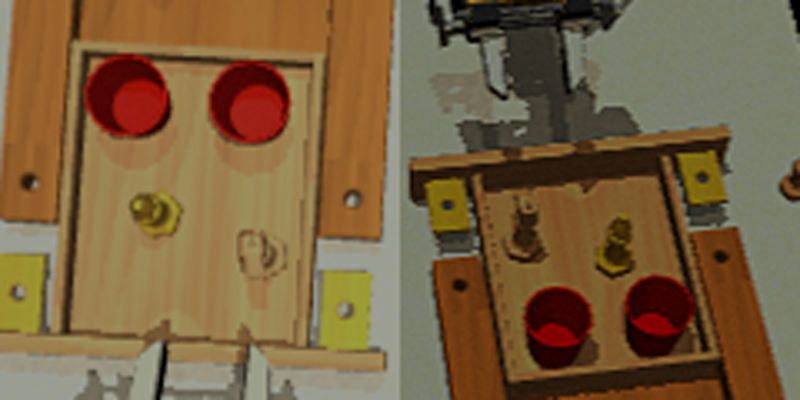

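Both pieces stand upright: the bishop at native top (194,177) and the knight at (206,208), near the right but inside the limits. Next I close the drawer.

```bash
for a in "400 218 50 -4.5 65 1" "415 217 45 -4.5 45 1" "530 208 45 -4.5 65 1"; do python3 go.py $a; done
```

```text
t 41.6 shift [-1.47  1.52 -4.21] turn [-0.    0.02  0.03] ik [ 0.8   0.91  2.48  3.95  1.3  -1.37] now [444.1 172.3 176.2] [ 0.56  0.42  2.5   3.86  0.96 -1.73] F [0.1 1.3 0.6] 59.7 0.0
t 41.6 shift [-0.97  1.49 -4.37] turn [0.2  2.51 0.03] ik [ 0.61  0.59  2.39  3.96  0.67 -1.74] now [444.1 172.3 176.2] [ 0.56  0.42  2.5   3.86  0.96 -1.73] F [0.1 1.3 0.6] 59.7 0.0
t 41.6 shift [ 2.86  1.19 -4.37] turn [-0.    0.02  0.03] ik [ 0.51  0.86  2.29  3.73  1.14 -1.57] now [444.1 172.3 176.2] [ 0.56  0.42  2.5   3.86  0.96 -1.73] F [0.1 1.3 0.6] 59.7 0.0
```

Call:
{"op": "play_rows", "data": {"rows": [[[-0.5, 0.5, 0], [0, 0, 0]], [[-0.5, 0.5, 0], [0, 0, 0]], [[-0.5, 0.5, 0], [0, 0, 0]], [[0, 0, -0.7], [0, 0, 0]], [[0, 0, -0.7], [0, 0, 0]], [[0, 0, -0.7], [0, 0, 0]], [[0, 0, -0.7], [0, 0, 0]], [[0, 0, -0.7], [0, 0, 0]], [[0, 0, -0.7], [0, 0, 0]], [[0, 0, 0], [0, 0, 0]]], "hand": -1}}

```text
time: 42.9
tool_pos: [399.4, 216.6, 48.9]
tcp_rot: [3.139, -1.136, -0.079]
contact_force: [-0.2, 0.3, 0.3]
grip_width: 0.3
finger_force: 0.0
```

```bash
python3 go.py 425 216 50 -4.5 65 1
```

```text
t 42.9 shift [ 0.85 -0.02  0.04] turn [0.01 0.01 0.02] ik [ 0.73  0.89  2.46  3.9   1.28 -1.42] now [399.4 216.6  48.9] [ 0.8   0.91  2.49  3.96  1.31 -1.36] F [-0.2  0.3  0.3] 0.3 0.0
```

Call:
{"op": "play_rows", "data": {"rows": [[[0.4, -0.03, 0], [0, 0, 0]], [[0.4, -0.03, 0], [0, 0, 0]], [[0.12, -0.01, 0], [0, 0, 0]], [[0.12, -0.01, 0], [0, 0, 0]], [[0.12, -0.01, 0], [0, 0, 0]], [[0.15, -0.01, 0], [0, 0, 0]], [[0.18, -0.014, 0], [0, 0, 0]], [[0.2, -0.016, 0], [0, 0, 0]], [[0.2, -0.016, 0], [0, 0, 0]], [[0.2, -0.016, 0], [0, 0, 0]], [[0.2, -0.016, 0], [0, 0, 0]], [[0.2, -0.016, 0], [0, 0, 0]]]}}

```text
time: 44.4
tool_pos: [474.7, 211.0, 50.6]
tcp_rot: [-3.137, -1.139, -0.085]
contact_force: [-1.7, -0.8, 1.3]
grip_width: 0.6
finger_force: 1.1
```

Call:
{"op": "play_rows", "data": {"rows": [[[0.2, -0.016, 0], [0, 0, 0]], [[0.2, -0.016, 0], [0, 0, 0]], [[0.2, -0.016, 0], [0, 0, 0]], [[0.2, -0.016, 0], [0, 0, 0]], [[0.2, -0.016, 0], [0, 0, 0]], [[0.2, -0.016, 0], [0, 0, 0]], [[0.15, -0.016, 0], [0, 0, 0]], [[0.1, 0, 0], [0, 0, 0]], [[0, 0, 0], [0, 0, 0]]]}}

```text
time: 45.52
tool_pos: [518.1, 207.7, 50.7]
tcp_rot: [-3.137, -1.139, -0.086]
contact_force: [0.2, -0.6, -0.1]
grip_width: 0.5
finger_force: 0.1
```

```bash
python3 go.py 520 208 50 -4.5 65 1; python3 kn.py | head -10
```

```text
t 45.5 shift [ 0.06  0.01 -0.02] turn [-0.01  0.03  0.02] ik [ 0.52  0.85  2.31  3.74  1.15 -1.56] now [518.1 207.7  50.7] [ 0.53  0.85  2.31  3.74  1.16 -1.55] F [ 0.2 -0.6 -0.1] 0.5 0.1
45.625 [517.9 207.8  50.6] 0.2717683382879198 7.099943589430543e-08
knight top 0.45 [172.2 210.9] [629.9 138.7]
knight top mask 0.49 170 166 182 204 216 axis top/bot cols 207.53846153846155 210.13333333333333
knight scene 0.61 [204.9 300.4] [618.  140.1]
knight scene mask 0.74 173 190 210 295 306 axis top/bot cols 301.94736842105266 300.65714285714284
bishop top 0.67 [164.6 176.7] [654.2 235.6]
bishop top 0.28 [174.5 209.4] [623.4 143. ]
bishop top mask 0.63 151 156 169 171 184 axis top/bot cols 176.8 178.21212121212122
[565, 166] 12 top [195.2 201.6] scene [190.4 303.9]
[565, 166] 100 top [192.3 197.2] scene [177. 306.]
```

Call:
{"op": "play_rows", "data": {"rows": [[[0.1, 0, 0], [0, 0, 0]], [[0.1, 0, 0], [0, 0, 0]], [[0.05, 0, 0], [0, 0, 0]], [[0, 0, 0], [0, 0, 0]]]}}

```text
time: 46.52
tool_pos: [523.7, 207.3, 50.3]
tcp_rot: [-3.142, -1.136, -0.081]
contact_force: [-15.5, 0.5, 6.4]
grip_width: 0.4
finger_force: 7.3
```

Call:
{"op": "play_rows", "data": {"rows": [[[0.1, 0, 0], [0, 0, 0]], [[0.07, 0, 0], [0, 0, 0]], [[0, 0, 0], [0, 0, 0]]]}}

```text
time: 46.9
tool_pos: [524.6, 207.1, 50.1]
tcp_rot: [3.133, -1.131, -0.069]
contact_force: [-49.1, 3.2, 23.7]
grip_width: 0.6
finger_force: 24.2
```

Call:
{"op": "play_rows", "data": {"rows": [[[-0.5, 0, 0], [0, 0, 0]], [[-0.9, 0, 0.3], [0, 0, 0]], [[-0.9, 0, 0.8], [0, 0, 0]], [[-0.3, 0, 1], [0, 0, 0]], [[0, 0, 1], [0, 0, 0.2]], [[0, -0.5, 1], [0, 0, 0.5]], [[0.2, -0.8, 0.9], [0, 0, 0.7]], [[0.2, -0.8, 0.3], [0, 0, 0.7]], [[0.2, -0.8, 0], [0, 0, 0.7]], [[0.2, -0.8, 0], [0, 0, 0.7]], [[0.2, -0.8, 0], [0, 0, 0.7]], [[0.2, -0.8, 0], [0, 0, 0.7]]], "hand": 0}}

```text
time: 48.4
tool_pos: [489.9, 84.5, 207.0]
tcp_rot: [-3.136, -1.155, 0.458]
contact_force: [1.3, 0.1, 0.2]
grip_width: 45.8
finger_force: 0.0
```

Call:
{"op": "play_rows", "data": {"rows": [[[0, -0.6, 0], [0, 0, 0.7]], [[0, -0.6, 0], [0, 0, 0.7]], [[0, -0.6, 0], [0, 0, 0.7]], [[0, -0.6, 0], [0, 0, 0.7]], [[0, -0.6, 0], [0, 0, 0.7]], [[0, -0.6, 0], [0, 0, 0.7]], [[0, -0.6, 0], [0, 0, 0.7]], [[0, 0, 0], [0, 0, 0.7]], [[0, 0, 0], [0, 0, 0.7]], [[0, 0, 0], [0, 0, 0.7]]]}}

```text
time: 49.65
tool_pos: [489.9, -41.1, 206.7]
tcp_rot: [-3.134, -1.155, 1.434]
contact_force: [-0.1, 0.1, 0.5]
grip_width: 45.7
finger_force: 0.0
```

```bash
python3 go.py 480 -200 180 90 0 1
python3 - <<'E'
from h import *
np.set_printoptions(precision=1,suppress=True)
c=cam("top"); g=c["frame"].astype(float)
f=lambda x,y:(185+(y+.5)/8-.5,395+(x+.5)/8-.5)
A,B=[unproj(c,f(*p),72)[:2] for p in((266,187),(327,370))]
print("pins",A,B,np.linalg.norm(A-B))
save(c,"home.png",(135,235,110,260),5)
# drawer check: brass tab holes & pin pinpoints
for n in("top","scene"):
  c=cam(n)
  for q,z in(("tab_hole_left",43),("tab_hole_right",43),("front_edge",64),("pin1",6),("drawer_floor",12)):
    print(n,q,[(round(d["p"],2),np.round(d["at"],1),unproj(c,d["at"],z)[:2]) for d in pinpoint(q,n)[:3]])
E
```

```text
t 49.6 shift [-0.33 -5.3  -0.89] turn [-8.26  0.52  0.84] ik [-0.54  0.39  1.63 -0.    1.12 -0.54] now [489.9 -41.1 206.7] [-0.75  0.65  1.68  0.85  1.67 -0.93] F [-0.1  0.1  0.5] 45.7 0.0
pins [ 510.5 -442.8] [ 449.5 -459.2] 63.14675480527639
top tab_hole_left [(0.69, array([182.2, 142.4]), array([602.5, 325. ]))]
top tab_hole_right [(0.8, array([185.6, 237.6]), array([586.3,  62.5]))]
top front_edge [(0.69, array([201.2, 181.5]), array([545.6, 213.8]))]
top pin1 []
top drawer_floor [(0.91, array([168.6, 188.7]), array([641.8, 201.6]))]
scene tab_hole_left [(0.85, array([186.5, 354.8]), array([602.4, 332. ])), (0.68, array([167.1, 377.8]), array([543.5, 433.9]))]
scene tab_hole_right [(0.58, array([193.5, 275.3]), array([574.1,  61.6]))]
scene front_edge [(0.58, array([177.4, 315.8]), array([552.4, 206.5])), (0.39, array([206.3, 299.4]), array([648.8, 125.1]))]
scene pin1 [(0.49, array([191.7, 120.2]), array([ 436.3, -461. ])), (0.4, array([217.8, 203.2]), array([ 596.3, -191.4]))]
scene drawer_floor [(0.64, array([207.7, 319.7]), array([641.7, 201.4]))]
```

Call:
{"op": "play_rows", "data": {"rows": [[[0, -0.5, 0], [-0.83, 0.05, 0.08]], [[0, -0.5, 0], [-0.83, 0.05, 0.08]], [[0, -0.5, 0], [-0.83, 0.05, 0.08]], [[0, -0.5, 0], [-0.83, 0.05, 0.08]], [[0, -0.5, 0], [-0.83, 0.05, 0.08]], [[0, -0.5, 0], [-0.83, 0.05, 0.08]], [[0, -0.5, 0], [-0.83, 0.05, 0.08]], [[0, -0.5, 0], [-0.83, 0.05, 0.08]], [[0, -0.5, 0], [-0.83, 0.05, 0.08]], [[0, -0.5, 0], [-0.83, 0.05, 0.08]], [[0, 0, 0], [0, 0, 0]]]}}

```text
time: 51.68
tool_pos: [489.9, -189.5, 207.1]
tcp_rot: [3.134, 0.004, 1.569]
contact_force: [0.5, 0.4, 0.7]
grip_width: 45.8
finger_force: 0.0
```

```bash
python3 go.py 510.5 -443 130 175.5 0 1
cat > holes.py <<'E'
from h import *
np.set_printoptions(precision=1,suppress=True)
W={}
for n in("top","scene"):
  c=cam(n); im=cv2.resize(c["frame"],None,fx=8,fy=8,interpolation=cv2.INTER_CUBIC); hsv=cv2.cvtColor(im,cv2.COLOR_RGB2HSV)
  for side,g in(("L",(598,337)),("R",(577,69))):
    p=proj(c,[*g,43]); r0,c0=[int(round((v-11)*8)) for v in p]; h=hsv[r0:r0+176,c0:c0+176]
    yel=((h[...,0]>22)&(h[...,0]<34)&(h[...,1]>170)&(h[...,2]>70)).astype(np.uint8)
    k,l,st,ce=cv2.connectedComponentsWithStats(1-yel); 
    m=cv2.connectedComponentsWithStats(yel)[2][1:]; tb=m[m[:,4].argmax()] if len(m) else None
    # fill yellow contour, holes inside
    ct,hi=cv2.findContours(yel,cv2.RETR_CCOMP,cv2.CHAIN_APPROX_NONE); out=[]
    for q,hh in zip(ct,hi[0] if hi is not None else []):
      if hh[3]>=0 and cv2.contourArea(q)>150:
        M=cv2.moments(q); rc=((M["m01"]/M["m00"]+r0+.5)/8-.5,(M["m10"]/M["m00"]+c0+.5)/8-.5); out.append((rc,cv2.contourArea(q)))
    print(n,side,"tab bbox",tb,[(np.round(rc,2),a,unproj(c,rc,43)[:2]) for rc,a in out])
    if out: W[n,side]=max(out,key=lambda t:t[1])[0]
  globals()[n]=c
for s in"LR":
  if ("top",s) in W and ("scene",s) in W: print(s,tri(top,W["top",s],scene,W["scene",s]))
E
python3 holes.py
```

```text
t 51.7 shift [ 0.69 -8.45 -2.57] turn [-0.02  0.07 10.7 ] ik [-0.83  0.71  1.2   0.    1.23 -2.32] now [ 489.9 -189.5  207.1] [-0.52  0.37  1.58  0.    1.18 -0.51] F [0.5 0.4 0.7] 45.8 0.0
top L tab bbox [   25     0   129   176 18566] [(array([183., 143.]), 183.5, array([600.2, 323.3])), (array([183.7, 137.4]), 1204.0, array([598.7, 338.8]))]
top R tab bbox [ 58  62  66  52 953] []
scene L tab bbox [   33    24   121   137 10404] [(array([185.2, 356.4]), 1097.5, array([598.4, 339. ]))]
scene R tab bbox [   34    25   114   138 10523] [(array([193.8, 277.8]), 1151.0, array([577. ,  69.6]))]
L [598.7 338.8  43.5]
```

Call:
{"op": "play_rows", "data": {"rows": [[[0.06, -0.7, -0.2], [0, 0, 0.9]], [[0.06, -0.7, -0.2], [0, 0, 0.9]], [[0.06, -0.7, -0.2], [0, 0, 0.9]], [[0.06, -0.7, -0.2], [0, 0, 0.9]], [[0.06, -0.7, -0.2], [0, 0, 0.9]], [[0.06, -0.7, -0.2], [0, 0, 0.9]], [[0.06, -0.7, -0.2], [0, 0, 0.9]], [[0.06, -0.7, -0.2], [0, 0, 0.9]], [[0.06, -0.7, -0.2], [0, 0, 0.9]], [[0.06, -0.7, -0.2], [0, 0, 0.9]], [[0.06, -0.7, -0.2], [0, 0, 0.9]], [[0.03, -0.7, -0.2], [0, 0, 0.8]]]}}

```text
time: 53.28
tool_pos: [510.2, -443.3, 134.0]
tcp_rot: [3.131, 0.005, 3.064]
contact_force: [1.4, -0.7, 0.5]
grip_width: 46.2
finger_force: 0.0
```

```bash
python3 go.py 510.5 -443 64 175.5 0 1; python3 holes.py
```

```text
t 53.3 shift [ 0.01  0.01 -2.33] turn [-0.07  0.04 -0.01] ik [-0.83  0.78  1.27 -0.    1.1  -2.32] now [ 510.2 -443.3  134. ] [-0.83  0.71  1.2   0.01  1.24 -2.33] F [ 1.4 -0.7  0.5] 46.2 0.0
top L tab bbox [   25     0   129   176 19022] [(array([187.7, 139.3]), 162.5, array([587.4, 333.6])), (array([183.7, 137.4]), 1192.0, array([598.7, 338.8]))]
top R tab bbox [  54   24   69  101 1996] []
scene L tab bbox [   33    25   121   137 10491] [(array([185.1, 356.4]), 1053.0, array([598.4, 338.9]))]
scene R tab bbox [   33    25   114   139 10583] [(array([193.8, 277.8]), 1148.5, array([577.1,  69.6]))]
L [598.7 338.7  43.6]
```

Call:
{"op": "play_rows", "data": {"rows": [[[0.01, 0.01, -0.7], [-0.07, 0.04, 0]], [[0, 0, -0.7], [0, 0, 0]], [[0, 0, -0.6], [0, 0, 0]], [[0, 0, -0.33], [0, 0, 0]], [[0, 0, 0], [0, 0, 0]]]}}

```text
time: 54.0
tool_pos: [510.7, -441.9, 64.3]
tcp_rot: [-3.14, -0.001, 3.061]
contact_force: [0.6, -0.4, 0.3]
grip_width: 45.8
finger_force: 0.0
```

```bash
python3 go.py 510.5 -443 64 175.5 0 1
```

```text
t 54.0 shift [-0.01 -0.04 -0.01] turn [ 0.01 -0.01  0.02] ik [-0.83  0.78  1.27  0.    1.1  -2.32] now [ 510.7 -441.9   64.3] [-0.83  0.78  1.27 -0.    1.09 -2.32] F [ 0.6 -0.4  0.3] 45.8 0.0
```

Call:
{"op": "play_rows", "data": {"rows": [[[0, 0, 0], [0, 0, 0]], [[0, 0, 0], [0, 0, 0]], [[0, 0, 0], [0, 0, 0]], [[0, 0, 0], [0, 0, 0]], [[0, 0, 0], [0, 0, 0]]], "hand": -1}}

```text
time: 54.62
tool_pos: [511.1, -442.4, 65.5]
tcp_rot: [-3.139, 0.001, 3.062]
contact_force: [0.1, 0.6, 3.0]
grip_width: 19.2
finger_force: 30.0
```

Call:
{"op": "play_rows", "data": {"rows": [[[0, 0, 0.5], [0, 0, 0]], [[0, 0, 0.9], [0, 0, 0]], [[0, 0, 0.9], [0, 0, 0]], [[0, 0.3, 0.9], [0, 0, 0]], [[0.15, 0.9, 0.4], [0, 0, 0]], [[0.15, 1, 0], [0, 0, 0]], [[0.15, 1, 0], [0, 0, 0]], [[0.15, 1, 0], [0, 0, 0]], [[0.15, 1, 0], [0, 0, 0]], [[0.15, 1, 0], [0, 0, 0]], [[0.15, 1, 0], [0, 0, 0]], [[0.15, 1, 0], [0, 0, 0]]]}}

```text
time: 56.12
tool_pos: [546.5, -193.5, 172.7]
tcp_rot: [-3.14, -0.001, 3.062]
contact_force: [0.2, -0.2, 0.5]
grip_width: 19.2
finger_force: 30.0
```

Call:
{"op": "play_rows", "data": {"rows": [[[0.15, 1, 0], [0, 0, 0]], [[0.15, 1, 0], [0, 0, 0]], [[0.15, 1, 0], [0, 0, 0]], [[0.15, 1, 0], [0, 0, 0]], [[0.15, 1, 0], [0, 0, 0]], [[0.15, 1, 0], [0, 0, 0]], [[0.15, 1, 0], [0, 0, 0]], [[0.15, 0.8, 0], [0, 0, 0]], [[0, 0, 0], [0, 0, 0]]]}}

```text
time: 57.25
tool_pos: [582.0, 40.4, 172.7]
tcp_rot: [-3.139, -0.001, 3.065]
contact_force: [0.8, 0.2, -0.9]
grip_width: 19.2
finger_force: 30.0
```

```bash
python3 go.py 577 69.5 120 175.5 0 1; python3 - <<'E'
from h import *
np.set_printoptions(precision=1,suppress=True)
o=get_obs();p=o["tool_pos"]; T=cam("top");S=cam("scene")
for n,c in(("top",T),("scene",S)):
  e=proj(c,p-[0,0,58]); print(n,"expected tip",e,"knob",proj(c,p-[0,0,4]))
  print([(round(d["p"],2),np.round(d["at"],1)) for d in pinpoint("pin1",n)])
  for d in trace("pin1",n):
    r,cc=np.nonzero(d["mask"])
    if np.hypot(r.mean()-e[0],cc.mean()-e[1])<40:
      print("mask",round(d["p"],2),len(r)); print([(int(k),int(cc[r==k].min()),int(cc[r==k].max())) for k in np.unique(r)])
a=S["frame"];b=proj(S,p-[0,0,30]).astype(int); save(S,"pinheld.png",(b[0]-30,b[0]+30,b[1]-30,b[1]+30),9)
E
```

```text
t 57.2 shift [-0.17  0.97 -1.76] turn [ 0.02 -0.01 -0.01] ik [-0.01  0.56  1.53 -0.    1.06 -1.5 ] now [582.   40.4 172.7] [-0.06  0.51  1.46 -0.    1.18 -1.55] F [ 0.8  0.2 -0.9] 19.2 30.0
top expected tip [184. 245.] knob [181.5 244.4]
[(0.62, array([229.9, 427.1]))]
scene expected tip [185.7 270. ] knob [176.9 270.2]
[(0.62, array([186.4, 266.3])), (0.4, array([191.7, 118.3]))]
mask 0.41 42
[(175, 270, 272), (176, 269, 272), (177, 268, 272), (178, 268, 272), (179, 268, 272), (180, 268, 272), (181, 268, 272), (182, 269, 272), (183, 269, 271), (184, 269, 271)]
```

View pics/pinheld.png

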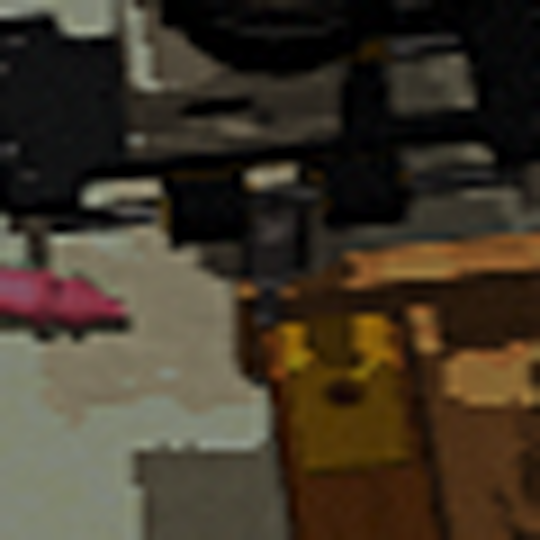

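The view shows the pin hanging vertically at about (275,300) in the crop, just short of the right brass tab hole at (345,390). Next I move over the hole and lower it, checking the force.

Call:
{"op": "play_rows", "data": {"rows": [[[-0.05, 0.33, 0], [0, 0, 0]], [[-0.05, 0.33, -0.2], [0, 0, 0]], [[-0.05, 0.31, -0.6], [0, 0, 0]], [[0, 0, -0.7], [0, 0, 0]], [[0, 0, -0.6], [0, 0, 0]], [[0, 0, 0], [0, 0, 0]]]}}

```text
time: 58.3
tool_pos: [577.2, 67.5, 108.3]
tcp_rot: [-3.139, -0.004, 3.062]
contact_force: [-0.3, 0.3, -0.0]
grip_width: 19.3
finger_force: 30.0
```

```bash
python3 go.py 577.5 69.5 100 175.5 0 1
```

```text
t 58.3 shift [ 0.01  0.07 -0.28] turn [ 0.02 -0.03  0.01] ik [-0.01  0.59  1.54 -0.    1.01 -1.5 ] now [577.2  67.5 108.3] [-0.01  0.58  1.53 -0.    1.03 -1.5 ] F [-0.3  0.3 -0. ] 19.3 30.0
```

Call:
{"op": "play_rows", "data": {"rows": [[[0.01, 0.07, -0.2], [0.02, -0.03, 0]], [[0, 0, -0.1], [0, 0, 0]], [[0, 0, -0.1], [0, 0, 0]], [[0, 0, 0], [0, 0, 0]]]}}

```text
time: 58.8
tool_pos: [578.7, 68.9, 97.9]
tcp_rot: [3.141, 0.004, 3.061]
contact_force: [-0.3, 1.3, -0.2]
grip_width: 19.3
finger_force: 30.0
```

Call:
{"op": "play_rows", "data": {"rows": [[[0, 0, -0.1], [0, 0, 0]], [[0, 0, -0.1], [0, 0, 0]], [[0, 0, 0], [0, 0, 0]]]}}

```text
time: 59.18
tool_pos: [578.6, 69.0, 91.6]
tcp_rot: [3.141, 0.003, 3.061]
contact_force: [0.4, 0.1, 0.3]
grip_width: 19.2
finger_force: 30.0
```

Call:
{"op": "play_rows", "data": {"rows": [[[0, 0, -0.1], [0, 0, 0]], [[0, 0, -0.15], [0, 0, 0]], [[0, 0, -0.2], [0, 0, 0]], [[0, 0, -0.2], [0, 0, 0]], [[0, 0, 0], [0, 0, 0]]]}}

```text
time: 59.8
tool_pos: [578.3, 69.0, 71.7]
tcp_rot: [3.141, 0.003, 3.062]
contact_force: [-0.3, 0.7, -1.8]
grip_width: 19.0
finger_force: 30.0
```

Call:
{"op": "play_rows", "data": {"rows": [[[0, 0, -0.08], [0, 0, 0]], [[0, 0, -0.08], [0, 0, 0]], [[0, 0, -0.05], [0, 0, 0]], [[0, 0, 0], [0, 0, 0]]]}}

```text
time: 60.3
tool_pos: [578.7, 69.0, 66.1]
tcp_rot: [3.141, 0.004, 3.061]
contact_force: [0.7, 0.4, -0.3]
grip_width: 18.9
finger_force: 30.0
```

Call:
{"op": "play_rows", "data": {"rows": [[[0, 0, -0.05], [0, 0, 0]], [[0, 0, -0.03], [0, 0, 0]], [[0, 0, 0], [0, 0, 0]]]}}

```text
time: 60.68
tool_pos: [578.9, 69.0, 64.5]
tcp_rot: [3.141, 0.005, 3.062]
contact_force: [-1.9, 0.1, 5.7]
grip_width: 19.3
finger_force: 30.0
```

Call:
{"op": "play_rows", "data": {"rows": [[[0, 0, 0], [0, 0, 0]], [[0, 0, 0], [0, 0, 0]], [[0, 0, 0], [0, 0, 0]], [[0, 0, 0.3], [0, 0, 0]], [[0, 0, 0.8], [0, 0, 0]], [[0, 0, 0.9], [0, 0, 0]], [[-0.2, -0.5, 0.6], [0, 0, 0]], [[-0.2, -1, 0], [0, 0, 0]], [[-0.2, -1, 0], [0, 0, 0]], [[-0.2, -1, 0], [0, 0, 0]], [[-0.2, -1, 0], [0, 0, 0]], [[-0.2, -1, 0], [0, 0, 0]]], "hand": -0.3}}

```text
time: 62.18
tool_pos: [541.8, -97.8, 142.0]
tcp_rot: [3.141, 0.004, 3.061]
contact_force: [0.5, -0.1, -0.4]
grip_width: 31.8
finger_force: 0.0
```

Call:
{"op": "play_rows", "data": {"rows": [[[-0.3, -1, 0], [0, 0, 0]], [[-0.3, -1, 0], [0, 0, 0]], [[-0.3, -1, 0], [0, 0, 0]], [[-0.3, -1, 0], [0, 0, 0]], [[-0.3, -1, 0], [0, 0, 0]], [[-0.3, -1, 0], [0, 0, 0]], [[-0.3, -1, 0], [0, 0, 0]], [[-0.3, -1, 0], [0, 0, 0]], [[-0.3, -1, 0], [0, 0, 0]], [[-0.3, -1, 0], [0, 0, 0]], [[0, -1, 0], [0, 0, 0]], [[0, -1, 0], [0, 0, 0]]], "hand": 0}}

```text
time: 63.68
tool_pos: [451.4, -457.5, 142.0]
tcp_rot: [3.141, 0.004, 3.061]
contact_force: [0.3, 0.5, 0.2]
grip_width: 45.7
finger_force: 0.0
```

```bash
python3 go.py 450 -459 66 175.5 0 1; python3 kn.py|head -12; python3 - <<'E'
from h import *
S=cam("scene")
print([(round(d["p"],2),np.round(d["at"],1),np.round(unproj(S,d["at"],5)[:2],1)) for d in pinpoint("pin1","scene")])
E
```

```text
t 63.7 shift [-0.05 -0.05 -2.53] turn [-0.    0.03  0.02] ik [-0.91  0.72  1.38 -0.    1.04 -2.41] now [ 451.4 -457.5  142. ] [-0.91  0.64  1.31  0.    1.19 -2.4 ] F [0.3 0.5 0.2] 45.7 0.0
63.775 [ 451.1 -459.2  141.7] 45.81067806537687 0.0
knight top 0.44 [169.9 214.3] [636.2 128.9]
knight top mask 0.64 156 165 179 204 217 axis top/bot cols 208.0 210.68421052631578
knight scene 0.53 [209.8 300.1] [636.  134.5]
knight scene 0.51 [208.3 317.6] [642.5 193.8]
knight scene mask 0.5 165 190 211 296 306 axis top/bot cols 301.5 301.0
[565, 166] 12 top [195.2 201.6] scene [190.4 303.9]
[565, 166] 100 top [192.3 197.2] scene [177. 306.]
[570, 239] 12 top [194.1 175.8] scene [187.9 324.7]
[570, 239] 100 top [191.1 169.3] scene [174.4 327.8]
[(0.51, array([212.7, 330.6]), array([664.3, 234.1])), (0.45, array([202.5, 278.6]), array([590.1,  70.6])), (0.35, array([267.5, 197.1]), array([ 767.2, -235.6]))]
```

Next, the second pin.

Call:
{"op": "play_rows", "data": {"rows": [[[-0.03, 0, -0.7], [0, 0.03, 0.02]], [[0, 0, -0.8], [0, 0, 0]], [[0, 0, -0.7], [0, 0, 0]], [[0, 0, -0.35], [0, 0, 0]], [[0, 0, 0], [0, 0, 0]]]}}

```text
time: 64.9
tool_pos: [451.7, -455.7, 64.8]
tcp_rot: [3.141, -0.001, 3.064]
contact_force: [0.1, -0.4, 0.1]
grip_width: 46.0
finger_force: 0.0
```

Call:
{"op": "play_rows", "data": {"rows": [[[0, 0, 0], [0, 0, 0]], [[0, 0, 0], [0, 0, 0]], [[0, 0, 0], [0, 0, 0]], [[0, 0, 0], [0, 0, 0]], [[0, 0, 0], [0, 0, 0]]], "hand": -1}}

```text
time: 65.53
tool_pos: [452.1, -456.4, 65.9]
tcp_rot: [-3.141, 0.001, 3.064]
contact_force: [0.1, 0.7, 4.1]
grip_width: 19.1
finger_force: 30.0
```

Call:
{"op": "play_rows", "data": {"rows": [[[0, 0, 0.5], [0, 0, 0]], [[0, 0, 0.9], [0, 0, 0]], [[0, 0, 1], [0, 0, 0]], [[0, 0.3, 1], [0, 0, 0]], [[0.2, 0.9, 0.8], [0, 0, 0]], [[0.2, 1, 0.2], [0, 0, 0]], [[0.2, 1, 0], [0, 0, 0]], [[0.2, 1, 0], [0, 0, 0]], [[0.2, 1, 0], [0, 0, 0]], [[0.2, 1, 0], [0, 0, 0]], [[0.2, 1, 0], [0, 0, 0]], [[0.2, 1, 0], [0, 0, 0]]]}}

```text
time: 67.03
tool_pos: [499.8, -208.8, 197.9]
tcp_rot: [3.141, -0.0, 3.064]
contact_force: [0.6, -0.1, -0.6]
grip_width: 19.3
finger_force: 30.0
```

Call:
{"op": "play_rows", "data": {"rows": [[[0.2, 1, 0], [0, 0, 0]], [[0.2, 1, 0], [0, 0, 0]], [[0.2, 1, 0], [0, 0, 0]], [[0.2, 1, 0], [0, 0, 0]], [[0.2, 1, 0], [0, 0, 0]], [[0.2, 1, 0], [0, 0, 0]], [[0.2, 1, 0], [0, 0, 0]], [[0.2, 1, 0], [0, 0, 0]], [[0.2, 1, 0], [0, 0, 0]], [[0.2, 1, 0], [0, 0, 0]], [[0.2, 1, 0], [0, 0, 0]], [[0.2, 1, 0], [0, 0, 0]]]}}

```text
time: 68.53
tool_pos: [571.6, 151.0, 197.9]
tcp_rot: [3.141, -0.0, 3.064]
contact_force: [1.1, 0.6, -0.5]
grip_width: 19.1
finger_force: 30.0
```

```bash
python3 go.py 600.5 338.4 108 175.5 0 1
```

```text
t 68.5 shift [ 0.96  6.25 -3.  ] turn [-0.   -0.   -0.01] ik [ 0.4   0.76  1.18  0.    1.21 -1.09] now [571.6 151.  197.9] [ 0.13  0.5   1.4   0.    1.25 -1.37] F [ 1.1  0.6 -0.5] 19.1 30.0
```

Call:
{"op": "play_rows", "data": {"rows": [[[0.14, 0.9, 0], [0, 0, 0]], [[0.14, 0.9, 0], [0, 0, 0]], [[0.14, 0.9, 0], [0, 0, 0]], [[0.14, 0.9, 0], [0, 0, 0]], [[0.1, 0.9, 0], [0, 0, 0]], [[0.05, 0.8, 0], [0, 0, 0]], [[0, 0.3, -0.4], [0, 0, 0]], [[0, 0, -0.8], [0, 0, 0]], [[0, 0, -0.9], [0, 0, 0]], [[0, 0, -0.7], [0, 0, 0]], [[0, 0, 0], [0, 0, 0]]]}}

```text
time: 69.9
tool_pos: [591.7, 316.7, 110.9]
tcp_rot: [-3.139, -0.005, 3.064]
contact_force: [-0.1, 0.5, 0.1]
grip_width: 19.3
finger_force: 30.0
```

```bash
python3 go.py 600.5 338.4 102 175.5 0 1
```

```text
t 69.9 shift [ 0.29  0.72 -0.3 ] turn [ 0.01 -0.04 -0.01] ik [ 0.4   0.76  1.19  0.    1.19 -1.09] now [591.7 316.7 110.9] [ 0.38  0.72  1.24  0.    1.19 -1.12] F [-0.1  0.5  0.1] 19.3 30.0
```

Call:
{"op": "play_rows", "data": {"rows": [[[0.15, 0.36, 0], [0, 0, 0]], [[0.14, 0.36, 0], [0.01, -0.04, 0]], [[0, 0, -0.1], [0, 0, 0]], [[0, 0, 0], [0, 0, 0]]]}}

```text
time: 70.4
tool_pos: [601.6, 339.7, 110.0]
tcp_rot: [3.14, 0.005, 3.065]
contact_force: [0.9, 0.3, -0.8]
grip_width: 19.2
finger_force: 30.0
```

```bash
python3 go.py 600.5 338.4 102 175.5 0 1
```

```text
t 70.4 shift [-0.04 -0.04 -0.27] turn [-0.01  0.04 -0.01] ik [ 0.4   0.76  1.19  0.    1.19 -1.09] now [601.6 339.7 110. ] [ 0.4   0.75  1.18 -0.    1.2  -1.09] F [ 0.9  0.3 -0.8] 19.2 30.0
```

Call:
{"op": "play_rows", "data": {"rows": [[[-0.04, -0.04, -0.15], [0, 0.03, 0]], [[0, 0, -0.15], [0, 0, 0]], [[0, 0, -0.1], [0, 0, 0]], [[0, 0, 0], [0, 0, 0]]]}}

```text
time: 70.9
tool_pos: [600.6, 338.2, 97.9]
tcp_rot: [3.14, 0.001, 3.064]
contact_force: [0.3, -0.4, -0.8]
grip_width: 19.3
finger_force: 30.0
```

Call:
{"op": "play_rows", "data": {"rows": [[[0, 0, -0.1], [0, 0, 0]], [[0, 0, -0.1], [0, 0, 0]], [[0, 0, 0], [0, 0, 0]]]}}

```text
time: 71.28
tool_pos: [600.6, 338.4, 91.9]
tcp_rot: [3.14, 0.001, 3.064]
contact_force: [0.2, -0.5, -1.0]
grip_width: 19.1
finger_force: 30.0
```

Entered with no force. Continuing.

Call:
{"op": "play_rows", "data": {"rows": [[[0, 0, -0.1], [0, 0, 0]], [[0, 0, -0.15], [0, 0, 0]], [[0, 0, -0.2], [0, 0, 0]], [[0, 0, -0.2], [0, 0, 0]], [[0, 0, -0.15], [0, 0, 0]], [[0, 0, 0], [0, 0, 0]]]}}

```text
time: 72.03
tool_pos: [600.7, 338.3, 67.7]
tcp_rot: [3.14, 0.001, 3.064]
contact_force: [1.0, -0.1, -1.4]
grip_width: 19.3
finger_force: 30.0
```

Call:
{"op": "play_rows", "data": {"rows": [[[0, 0, -0.05], [0, 0, 0]], [[0, 0, -0.04], [0, 0, 0]], [[0, 0, 0], [0, 0, 0]]]}}

```text
time: 72.4
tool_pos: [600.7, 338.4, 65.6]
tcp_rot: [3.14, 0.001, 3.064]
contact_force: [0.3, 0.8, -1.0]
grip_width: 19.1
finger_force: 30.0
```

Call:
{"op": "play_rows", "data": {"rows": [[[0, 0, -0.04], [0, 0, 0]], [[0, 0, -0.03], [0, 0, 0]], [[0, 0, 0], [0, 0, 0]]]}}

```text
time: 72.78
tool_pos: [600.8, 338.4, 64.9]
tcp_rot: [3.14, 0.002, 3.064]
contact_force: [-2.3, -0.9, 6.8]
grip_width: 19.1
finger_force: 30.0
```

Call:
{"op": "play_rows", "data": {"rows": [[[0, 0, 0], [0, 0, 0]], [[0, 0, 0], [0, 0, 0]], [[0, 0, 0], [0, 0, 0]], [[0, 0, 0.3], [0, 0, 0]], [[0, 0, 0.8], [0, 0, 0]], [[0, 0, 0.9], [0, 0, 0]], [[0, 0, 0.9], [0, 0, 0]], [[-0.4, 0, 0.9], [0, 0, 0]], [[-0.8, 0, 0], [0, 0, 0]], [[-0.9, 0, 0], [0, 0, 0]], [[-0.9, 0, 0], [0, 0, 0]], [[-0.9, 0, 0], [0, 0, 0]]], "hand": -0.3}}

```text
time: 74.28
tool_pos: [482.9, 338.4, 178.2]
tcp_rot: [3.139, 0.002, 3.064]
contact_force: [0.2, -0.3, 1.0]
grip_width: 32.0
finger_force: 0.0
```

Call:
{"op": "play_rows", "data": {"rows": [[[-0.4, 0.8, 0], [0, 0, 0]], [[-0.4, 0.9, 0], [0, 0, 0]], [[-0.2, 0.9, 0], [0, 0, 0]], [[0, 0.9, 0], [0, 0, 0]], [[0, 0.5, 0], [0, 0, 0]], [[0, 0, 0], [0, 0, 0]]]}}

```text
time: 75.03
tool_pos: [453.5, 458.8, 177.4]
tcp_rot: [3.14, 0.001, 3.065]
contact_force: [0.5, -0.0, 0.1]
grip_width: 31.9
finger_force: 0.0
```

```bash
python3 obs.py; python3 kn.py; python3 - <<'E'
from h import *
T=cam("top");S=cam("scene")
np.set_printoptions(precision=1,suppress=True)
for q in("pin1","tab_hole_left","front_edge","eraser","cup_a","pawn","bell"):
  print(q,[(n,round(d["p"],2),np.round(d["at"],1)) for n in("top","scene") for d in pinpoint(q,n)[:3]])
a=T["frame"][135:225,110:260,::-1];b=S["frame"][150:240,240:390,::-1]
cv2.imwrite("pics/end.png",cv2.resize(np.vstack([a,b]),(500,600),interpolation=cv2.INTER_CUBIC))
for nm,p in(("L",[598.6,338.9]),("R",[577.1,69.6])):
  print(nm,[ (n,"knob top seated",proj(c,[*p,71]),"bottom",proj(c,[*p,5])) for n,c in(("top",T),("scene",S))])
E
```

```text
75.03 [ 0.672  0.612  1.257  0.     1.271 -0.822] [453.5 458.8 177.4] [1.799e+02 1.000e-01 1.756e+02] F [ 0.5 -0.   0.1] 31.9 0.0
75.125 [453.8 457.6 177.4] 31.939938149721904 0.0
knight top 0.76 [171.1 209.6] [633.1 142.3]
knight top mask 0.51 149 166 180 204 216 axis top/bot cols 208.48387096774192 210.5
knight scene 0.69 [204.7 299.8] [616.8 138.3]
knight scene mask 0.46 141 191 210 296 305 axis top/bot cols 301.6521739130435 299.7307692307692
bishop top 0.47 [164.  180.2] [655.6 225.6]
bishop scene 0.57 [205.2 298.7] [617.9 134.1]
bishop scene mask 0.44 162 199 216 323 335 axis top/bot cols 331.5238095238095 329.0
[565, 166] 12 top [195.2 201.6] scene [190.4 303.9]
[565, 166] 100 top [192.3 197.2] scene [177. 306.]
[570, 239] 12 top [194.1 175.8] scene [187.9 324.7]
[570, 239] 100 top [191.1 169.3] scene [174.4 327.8]
pin1 [('top', 0.63, array([187.8, 234.6])), ('top', 0.57, array([184.9, 142.5])), ('top', 0.41, array([120. , 342.1])), ('scene', 0.55, array([191.1, 353.4])), ('scene', 0.54, array([200.3, 275.2])), ('scene', 0.35, array([195.1, 279.4]))]
tab_hole_left [('top', 0.7
[... 181 characters left out ...]
array([143.9, 410.5])), ('scene', 0.59, array([179.7, 315.5])), ('scene', 0.58, array([218.9, 203.5]))]
cup_a [('top', 0.63, array([117.2, 301.4])), ('top', 0.59, array([145.1, 409. ]))]
pawn [('top', 0.53, array([211.9, 104.1])), ('scene', 0.48, array([167.4, 374.8]))]
bell [('top', 0.61, array([121.5, 338.9])), ('scene', 0.69, array([271. , 197.9]))]
L [('top', 'knob top seated', array([182.5, 134.4]), 'bottom', array([185.2, 141.1])), ('scene', 'knob top seated', array([180.9, 357.9]), 'bottom', array([190.8, 354.5]))]
R [('top', 'knob top seated', array([187.9, 234.6]), 'bottom', array([190.3, 235.8])), ('scene', 'knob top seated', array([189.7, 278. ]), 'bottom', array([199.3, 277.5]))]
```

View pics/end.png

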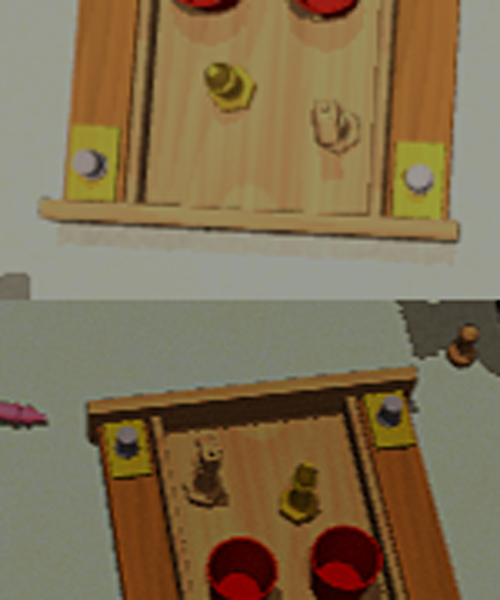

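The final view shows both pin knobs seated on their brass tabs, at (89,162) and (419,179) in the upper half. Both pieces stand upright in front of the cups, and the drawer is home. I'm handing the job in.

```bash
python3 -c "
from plant import bot
print(bot.close_job())"
```

```text
the job is handed in; nothing more can be done
None
```

The job is handed in, with no verdict returned: the bishop and knight stand upright in the drawer, it is pushed home to its stop, and both steel pins are seated on their tabs.

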